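# Press the plug of a valve block home in the bench locking clamp

### The job

The valve block is wedged askew under the in-turned rims of the low black stock bin: turn it square with the bin by its stub, lift it out, set it flat between the fences of the locking clamp's nest and slide it, plug end first, under the raised jaw and up to the stop. Leave go, squeeze the clamp by pressing its handle down until it locks over centre, which pushes the plug in, then press the release lever so that the handle springs fully open again. Leave the block lying in the nest, and leave the other things on the bench where they stand.

Things in the scene. Friction and masses are not known exactly. Their poses are not given: they have to be found in the camera images.
- bin: Fixed low black stock bin, open on top; outside 158 (x) x 120 (y) x 38 mm high, inside 150 x 112 mm, floor 4 mm thick. Its long walls (along its x, at y = +56 and -56 mm) have in-turned rims 12 mm wide, 4 mm thick, underside 34 mm above the table, so the opening is 150 x 88 mm. Origin: centre of its underside, on the table; the block starts on its floor.
- block: Loose aluminium valve block 120 (x) x 44 (y) x 28 mm, 0.4 kg; origin: centre of its underside. On top a square upright stub to grip it by, and near its +x end (the plug end) a round plug at x = +44 mm. It starts turned some 30 degrees (+z) from the bin's x, corners under both rims, 2 mm of headroom. Within 0.25 rad of the bin's x and centred in the bin's y it passes the opening.
- stub_top (a point): Centre of the top of the block's square stub: 24 x 24 mm, sides along the block's x and y, 48 mm tall, its top 76 mm above the block's underside, at the block's x = -22 mm, y = 0. Moves with the block.
- plug_top (a point): Centre of the top of the steel plug, 20 mm across; moves with the plug.
- plug (a joint): How far the plug is pressed into the block, in m: about 0 = standing 8 mm proud, 0.006 = fully home, 2 mm proud. It moves against 7 N of friction and stays where it is left.
- clamp: Fixed bench locking clamp on a grey base plate 460 (x, from -300 to +160 mm) x 90 x 10 mm. Origin on the table under the handle's pivot, which is 90 mm up; x points from nest and jaw (-x) to handle (+x). The jaw's pivot is at x = -70 mm, 70 mm up, between two dark cheeks 105 mm tall. The raised jaw overhangs the nest out to x = -172 mm, from 60 to 125 mm above the table.
- nest_home (a point): Where the block's origin is when its plug end touches the end stop: clamp x = -186, y = 0, 10 mm up (the nest's floor). Axes as the clamp's. Fences along x, 54 mm apart and 14 mm tall, 6 mm thick, run from 114 mm before this point (-x) to 56 mm past it. The jaw overhangs the place: set the block down about 60 mm short of it (towards -x, that end is open) and slide it to +x.
- handle (a joint): Angle of the clamp's handle, rad: 0 = open, sticking up 39 degrees over the clamp's +x; grows as it is pressed down and the jaw comes down on the part; over centre at 0.60, locked against its stop at 0.68 (level). Needs about 8 to 12 N at the press point; let go before 0.60 it springs open, past 0.60 it stays down.
- handle_press (a point): Point on top of the handle's rubber grip (24 mm wide): press down here; moves with the handle, 100 mm along it from the pivot and 12 mm above its line; the handle ends 122 mm from the pivot. Locked, this point is at the clamp's x = +100 mm, y = 0, 102 mm above the table.
- release (a joint): Angle of the release lever, a small rocker in the bracket beyond the handle's end, rad: 0 = at rest, paddle up; grows as the paddle is pressed down, 0.65 = stop. With the handle locked its toe meets the handle at about 0.15 and pops it back over centre at about 0.5 to 0.6; about 3 to 8 N. A spring returns it when let go.
- release_press (a point): Point on top of the release lever's 28 mm wide paddle, 45 mm beyond its pivot (pivot at the clamp's x = +140 mm, y = 0, 84 mm up): press down here; moves with the paddle. At rest the paddle slopes up 0.15 rad towards +x and this point is 96 mm above the table; it goes down some 28 mm to the stop.
- canister_tall: Bystander: white filter canister, 76 mm across, 150 mm tall; origin under its centre.
- canister_short: Bystander: metal filter canister, 68 mm across, 85 mm tall; origin under its centre.
- carton: Bystander: small cardboard carton 90 x 70 x 55 mm; origin under its centre.
- bearing: Bystander: steel bearing ring, 62 mm across, 18 mm high; origin under its centre.
- tape: Bystander: cardboard roll core, 84 mm across, 40 mm high; origin under its centre.
- wrench: Bystander: wrench lying flat along its x, about 180 mm long; origin under its middle.
- pad: The clamp jaw's round rubber pad, 26 mm across, sprung; its origin is 8 mm above its underside.
Not all that is in view belongs to the job. Leave any blue or purple look-alike of the block alone.

How it is judged:
On the way, in this order (a step that is already met when the one before it is completed fails the run):
1. the block is lifted clear of the bin, turned square with it (within 0.45 rad) (z of block in the frame of bin above 0.042 m and angle between the x axis of block and the x axis of bin, either way round below 0.45 rad), for 0.02 s.
2. the block lies home in the nest, plug end at the stop, the plug still standing proud (x of block in the frame of nest_home between -0.012 and 0.006 m and y of block in the frame of nest_home between -0.008 and 0.008 m and z of block in the frame of nest_home below 0.005 m and x of plug_top in the frame of nest_home above 0.02 m and angle between the x axis of block and the x axis of clamp, either way round below 0.12 rad and angle between block's own z axis and vertical below 0.06 rad and value of joint plug below 0.0025 m and value of joint handle below 0.15 rad and contact force between the fingers and block below 0.1 N), for 0.2 s.
3. the clamp is locked over centre on the block and the plug is home (x of block in the frame of nest_home between -0.012 and 0.006 m and y of block in the frame of nest_home between -0.008 and 0.008 m and z of block in the frame of nest_home below 0.005 m and x of plug_top in the frame of nest_home above 0.02 m and angle between the x axis of block and the x axis of clamp, either way round below 0.12 rad and angle between block's own z axis and vertical below 0.06 rad and value of joint handle above 0.635 rad and value of joint plug above 0.0045 m and contact force between the fingers and clamp below 0.1 N and contact force between pad and block above 4 N), for 0.3 s.
4. the release lever is pressed down (value of joint release above 0.25 rad), for 0.04 s.
5. the handle has sprung open (value of joint handle below 0.12 rad), for 0.1 s.
At the end, for the whole second after the job is handed in: The block lies flat and still in the nest, plug end to the stop (within 12 mm along, 8 mm across, 0.12 rad), its plug pressed home (at least 4.5 of 6 mm), the clamp's handle fully open (below 0.12 rad) and the release lever back at rest (x of block in the frame of nest_home between -0.012 and 0.006 m and y of block in the frame of nest_home between -0.008 and 0.008 m and z of block in the frame of nest_home below 0.005 m and x of plug_top in the frame of nest_home above 0.02 m and angle between the x axis of block and the x axis of clamp, either way round below 0.12 rad and angle between block's own z axis and vertical below 0.06 rad and value of joint plug above 0.0045 m and value of joint each of handle, release below 0.12 rad and linear speed of block below 0.02 m/s); the robot touches nothing.
It fails at once if a bystander is shoved more than 30 mm or tipped over (distance of any of canister_tall, canister_short, carton, bearing, tape, wrench from where it was at the start of the episode above 0.03 m or angle between any of canister_tall, canister_short, carton, bearing, tape's own z axis and vertical above 0.5 rad).
It also fails if it takes over 54 s, if anything falls off the work surface, if the arm or the gripper's body presses on something with over 40 N, if the wrist force passes 120 N, or if a joint passes its speed limit or range.

### The arm

A 6-joint arm with a two-finger parallel gripper is mounted at the origin on the work surface. World frame = base frame: x ahead of the robot, y to its left, z up, the work surface at z = 0. Lengths are in m, angles in rad, forces in N, time in s.
With the tool pointing down it reaches from about 0.375 to 0.975 m from the base axis. Payload 3.8 kg.
Tool frame: the origin (TCP) lies on the centre line of the jaws, within the pads' length; the fingertips stand 14 mm ahead of it and the grasp point (between the pads) lies 5 mm behind it; x points along the fingers, y is the direction in which the jaws open and shut, and the axes are right-handed (so a half turn about x gives the same grasp; the last joint's range is limited). The gripper opens to 85 mm and grips with 20 to 120 N. Pads are 22 mm wide; open, the fingers measure 114 mm over their backs; the gripper's body (76 mm by 85 mm) begins 54 mm behind the grasp point. The pads swing forward as they close: fully open they stand 13 mm farther back than shut.
Start: joints at [-1.343, 0.264, 1.604, -0, 1.274, -0.037], TCP at [0.177, -0.651, 0.245] pointing down, gripper open.
Joint ranges: [-2.63, 2.63], [-0.94, 2.18], [0.31, 2.57], [-1.31, 4.45], [0, 2.66], [-2.55, 2.55]. Speed limits (rad/s): [2.57, 2.57, 3.14, 3.14, 3.14, 3.14].

### API

Orientations are given as a rotation vector (axis times angle).
In Python, from workcell import bot gives the robot as it stands.
- The arm moves only by the shell command python3 -m creep 'ROWS' [FORCE]. ROWS is JSON, a list of rows, each an object with "grip": the finger opening in cm, from 0 to 8.54; "dp": the shift along the tool's x, y, z in cm, a list of three; "rotation": the turn, a rotation vector about the tool's x, y, z in rad, a list of three. A call has 1 to 5 rows; each row is the pose to reach, as a shift and turn from the pose commanded when the call began, along the tool's axes at that moment; what a row does not reach only later rows make up. A row lasts 1/12 s, in which the tool goes at most 41.7 mm and 7.16 degrees, less where a joint would pass 70% of its speed; a pose out of reach is approached as far as the arm can. A call with a gripper value outside its range is refused whole. The fingers move at their own pace and stop on an object; FORCE is the grip in N (left out, the last holds). Time passes only in rows, so rows that repeat a pose let the fingers close. It gives the time, the measured TCP pose, the force and the opening at its end, in the units of the state.
- bot.read_state(): the state, without advancing time (a new reading comes with each control period).
- bot.read_camera(name): name is "scene" or "top" or "wrist"; returns (picture, depth): 400x640x3 uint8, red, green, blue; 400x640 float32, m along the optical axis (not along the pixel's ray), 0 where there is no reading.
- bot.get_calibration(name): a dict with "fx", "fy", "cx", "cy" (pixels), "rvec" (rotation vector, rad) and "tvec" (3), from world to camera coordinates, as OpenCV has them. Camera axes: x right, y down, z forward; pixel columns grow to the right and rows downward; lengths in m; the calibration is good to about 2 mm. A picture is of the moment at which its call begins: read the wrist's pose just before it. get_calibration takes no time and is no camera call; for the wrist camera it gives the pose at the moment of the call.
- bot.finish_job(): hands the job in, once; it reports no verdict.
The state is a dict: "time": time; "q": joint angles; "joint_vel": joint speeds; "joint_torque": joint torques, N m; "tool_pos": TCP position; "tcp_rot": TCP orientation; "wrist_force": force on the tool from outside, world axes, zero at the start; "torque": the same for the moment, N m; "width": opening from 0.0 (shut) to 1.0 (fully open).
Only numpy, scipy, OpenCV 4.12 (cv2) and the standard library are available. Lean on these libraries where they do the work, as an engineer would, in place of code of your own. Each camera call takes 0.05 s, during which the arm holds its last target.

## Working session

There is one attempt and no reset: what is moved stays moved. The work goes in short steps, Python scripts to look and compute and a shell command to move; the robot and the scene stay as the last step left them, time stands still between calls to the robot, and variables do not carry over. Pictures are saved under pics/ and viewed, and the job is handed in when it is done.

```bash
ls -la; mkdir -p pics
python3 - <<'E'
from workcell import bot
import cv2,numpy as np
s=bot.read_state();print(s)
for n in["scene","top"]:
    im,d=bot.read_camera(n);cv2.imwrite(f"pics/{n}0.png",im[:,:,::-1]);np.savez(f"pics/{n}0.npz",im=im,d=d)
    print(n,bot.get_calibration(n))
E
```

```text
total 12
drwxr-xr-x  3 agent agent 4096 Dec  6 21:35 .
drwxr-xr-x 23 root  root  4096 Dec  6 21:35 ..
drwxr-xr-x  2 agent agent 4096 Dec  6 21:35 pics
{'time': 0.0, 'q': array([-1.34295724e+00,  2.64768120e-01,  1.60539628e+00, -1.01189670e-05,
        1.27369671e+00, -3.69061424e-02]), 'joint_vel': array([ 0.00041235, -0.000929  , -0.00128045,  0.00163778,  0.00068877,
        0.00183813]), 'joint_torque': array([ 7.08844891e-04, -5.15109730e+01, -3.67318118e+01,  2.94877891e-04,
        1.30044058e-02,  1.37727031e-05]), 'tool_pos': array([ 0.17645341, -0.65079278,  0.24393988]), 'tcp_rot': array([ 2.08079639,  0.27946471, -2.08127056]), 'wrist_force': array([-0.08948197, -0.332976  ,  0.52912771]), 'torque': array([-0.00535916,  0.00109062, -0.00708555]), 'width': 1.0009987030150442}
scene {'fx': 460.5281464670901, 'fy': 460.5281464670901, 'cx': 322.6474534564169, 'cy': 199.1511097975404, 'rvec': array([ 1.73518486,  1.80055106, -0.76363721]), 'tvec': array([ 0.06977378, -0.2735816 ,  1.77934419])}
top {'fx': 373.6846885034834, 'fy': 373.6846885034834, 'cx': 324.199780959872, 'cy': 199.8152572598943, 'rvec': array([ 2.13602867, -2.15552056,  0.13223322]), 'tvec': array([-0.0496949 ,  0.52008499,  1.01062684])}
```

View pics/scene0.png

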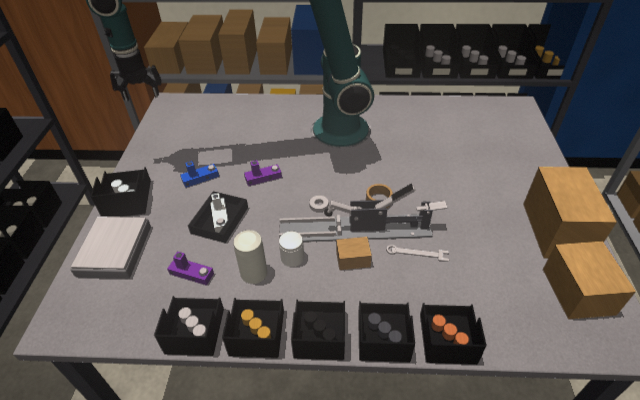

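View pics/top0.png

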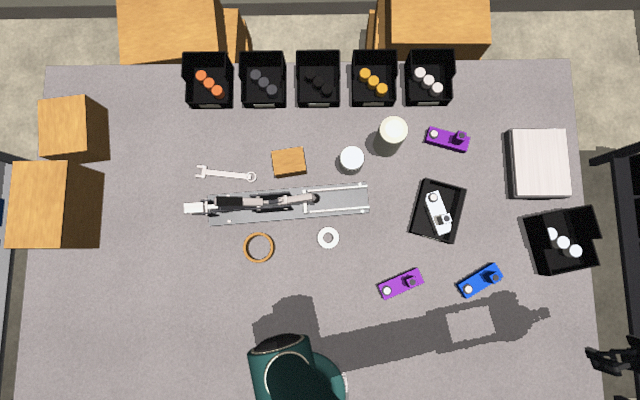

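Candidates in the top view: the aluminium block in the black bin (437,210), purple (447,139), purple (400,284) and blue (480,281). The last three are look-alikes. By the description it is the one in the bin, so I check that in a close crop.

```bash
cat > h.py <<'E'
from workcell import bot
import cv2,numpy as np
from scipy.spatial.transform import Rotation as R
def world(d,c):
    h,w=d.shape;v,u=np.mgrid[:h,:w]
    P=np.stack([(u-c['cx'])/c['fx']*d,(v-c['cy'])/c['fy']*d,d],-1)
    Rm=R.from_rotvec(c['rvec']).as_matrix()
    W=(P-c['tvec'])@Rm
    W[d==0]=np.nan
    return W
def proj(p,c):
    Rm=R.from_rotvec(c['rvec']).as_matrix()
    q=np.asarray(p,float).reshape(-1,3)@Rm.T+c['tvec']
    return np.stack([q[:,0]/q[:,2]*c['fx']+c['cx'],q[:,1]/q[:,2]*c['fy']+c['cy']],-1)
E
python3 - <<'E'
from h import *
z=np.load("pics/top0.npz");im,d=z['im'],z['d'];c=bot.get_calibration("top");W=world(d,c)
a=cv2.resize(im[165:255,395:480],None,fx=6,fy=6,interpolation=cv2.INTER_CUBIC)
cv2.imwrite("pics/crop1.png",a[:,:,::-1])
a=cv2.resize(im[170:260,180:380],None,fx=4,fy=4,interpolation=cv2.INTER_CUBIC)
cv2.imwrite("pics/crop2.png",a[:,:,::-1])
def at(u,v):print((u,v),W[v,u].round(4))
for p in [(437,210),(434,198),(442,225),(360,240),(330,200),(200,208),(316,199),(600,300),(352,158)]:at(*p)
E
```

```text
(437, 210) [ 0.4882 -0.368   0.033 ]
(434, 198) [ 0.5212 -0.3597  0.0383]
(442, 225) [ 0.4462 -0.3793  0.0344]
(360, 240) [ 4.079e-01 -1.550e-01  2.000e-04]
(330, 200) [ 0.5224 -0.0707  0.0094]
(200, 208) [0.4929 0.2728 0.095 ]
(316, 199) [ 0.5151 -0.0332  0.086 ]
(600, 300) [ 0.1375 -1.3416 -0.7547]
(352, 158) [ 0.6259 -0.131   0.0855]
```

View pics/crop1.png

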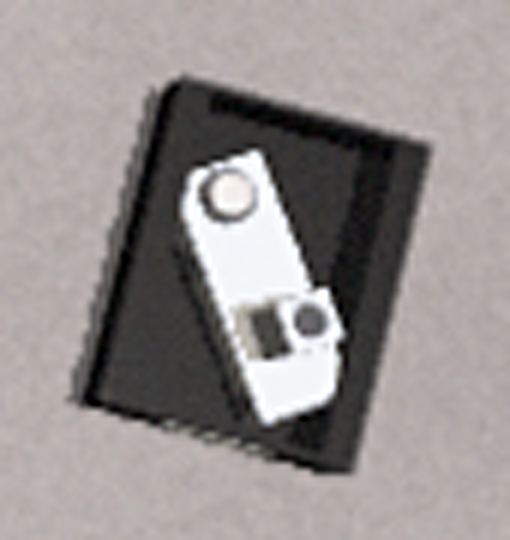

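View pics/crop2.png

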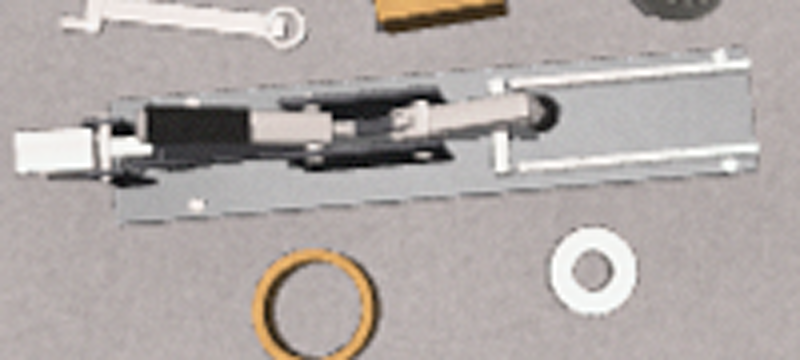

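The crop shows the aluminium block in the bin: plug at crop (228,193), stub top at (315,320), corners under the left and right rims. Next I fit the bin, block and clamp poses from the cloud.

Run:
```python
from h import *
for n in["top","scene"]:
    z=np.load(f"pics/{n}0.npz");im,d=z['im'],z['d'];c=bot.get_calibration(n);W=world(d,c)
    X,Y,Z=W[...,0],W[...,1],W[...,2]
    reg=(X>.36)&(X<.62)&(Y<-.24)&(Y>-.5)
    def fit(m,name):
        p=W[m][:,:2].astype(np.float32)
        r=cv2.minAreaRect(p);print(n,name,len(p),np.round(r[0],4),np.round(r[1],4),round(r[2],2),'z',np.median(W[m][:,2]).round(4),'mean',p.mean(0).round(4))
    br=im.astype(int).max(-1)
    fit(reg&(br<90)&(Z>.028)&(Z<.045),'bin rim')
    fit(reg&(br>150)&(Z>.026)&(Z<.037),'blocktop')
    fit(reg&(Z>.072)&(Z<.09),'stubtop')
    fit(reg&(br>150)&(Z>.0375)&(Z<.046),'plug')
    reg2=(X>.4)&(X<.6)&(Y<.33)&(Y>-.22)
    from scipy import ndimage as nd
    m=reg2&(Z>.006)&(Z<.014);l,k=nd.label(nd.binary_opening(m));
    s=nd.sum(m,l,range(1,k+1));print(k,s)
    fit(l==1+np.argmax(s),'base')
    for zz in[(.018,.03),(.09,.1),(.1,.13),(.13,.2)]:fit(reg2&(Z>zz[0])&(Z<zz[1]),str(zz))
```

```text
top bin rim 789 [ 0.4876 -0.3712] [0.1203 0.1568] 73.59 z 0.0382 mean [ 0.4856 -0.3673]
top blocktop 491 [ 0.4831 -0.3708] [0.1189 0.0448] 18.53 z 0.0326 mean [ 0.4813 -0.3696]
top stubtop 90 [ 0.462  -0.3779] [0.0233 0.0242] 18.0 z 0.0811 mean [ 0.4616 -0.377 ]
top plug 48 [ 0.5326 -0.3916] [0.1037 0.0637] 74.09 z 0.0403 mean [ 0.5268 -0.3575]
18 [   5.    5.   16.   13.    5.    5.  157.   11.   85.   30.  909.   23.
  131.   28. 1253.    8.    8.    8.]
top base 1253 [0.4925 0.0482] [0.0465 0.458 ] 4.24 z 0.0104 mean [0.4812 0.0885]
top (0.018, 0.03) 514 [0.5016 0.0444] [0.4498 0.1966] 89.56 z 0.0233 mean [ 0.498  -0.0588]
top (0.09, 0.1) 396 [0.505 0.142] [0.039 0.347] 3.36 z 0.0946 mean [0.5028 0.193 ]
top (0.1, 0.13) 466 [0.5069 0.1407] [0.0404 0.3448] 4.57 z 0.1076 mean [0.5118 0.0731]
top (0.13, 0.2) 287 [0.5037 0.1817] [0.0238 0.065 ] 6.17 z 0.1557 mean [0.5038 0.1816]
scene bin rim 582 [ 0.4915 -0.3733] [0.1243 0.1642] 73.71 z 0.0351 mean [ 0.5017 -0.3691]
scene blocktop 211 [ 0.4751 -0.3751] [0.1424 0.0422] 18.2 z 0.0298 mean [ 0.4922 -0.3705]
scene stubtop 53 [ 0.4658 -0.379 ] [0.0287 0.0227] 23.63 z 0.0777 mean [ 0.4675 -0.3784]
scene plug 20 [ 0.4745 -0.3783] [0.1296 0.0181] 18.99 z 0.039 mean [ 0.5168 -0.3625]
10 [  5. 283. 387.   5.   5. 504.   8.  20.   8.  75.]
scene base 504 [0.5233 0.1863] [0.0596 0.1841] 3.38 z 0.0085 mean [0.529  0.1918]
scene (0.018, 0.03) 421 [0.4713 0.0432] [0.16   0.4509] 4.58 z 0.0225 mean [0.5156 0.0035]
scene (0.09, 0.1) 357 [0.5105 0.1424] [0.0448 0.3462] 3.97 z 0.0942 mean [0.5121 0.1335]
scene (0.1, 0.13) 340 [0.5155 0.0668] [0.0436 0.1944] 4.72 z 0.1051 mean [0.5173 0.0714]
scene (0.13, 0.2) 206 [0.506  0.1807] [0.0277 0.0659] 6.63 z 0.152 mean [0.5085 0.1823]
```

Run:
```python
from h import *
n="top"
z=np.load(f"pics/{n}0.npz");im,d=z['im'],z['d'];c=bot.get_calibration(n);W=world(d,c)
X,Y,Z=W[...,0],W[...,1],W[...,2]
reg2=(X>.42)&(X<.57)&(Y<.25)&(Y>-.2)
from scipy import ndimage as nd
m=reg2&(Z>.006)&(Z<.03);l,k=nd.label(m);s=nd.sum(m,l,range(1,k+1));print(np.sort(s)[::-1][:6])
keep=np.isin(l,1+np.argsort(s)[::-1][:3])&m
for i in 1+np.argsort(s)[::-1][:4]:
    p=W[l==i][:,:2];print(i,(l==i).sum(),p.min(0),p.max(0))
# angle sweep fit of plate
a=np.deg2rad(94.3)
for deg in(93.5,94,94.5,95):
    a=np.deg2rad(deg);ex=np.array([np.cos(a),np.sin(a)]);ey=np.array([-np.sin(a),np.cos(a)])
    big=W[m&(Z<.014)][:,:2];print(deg,np.percentile(big@ex,[.3,99.7]).round(4),np.percentile(big@ey,[.3,99.7]).round(4))
R0=R.from_rotvec(bot.read_state()['tcp_rot']).as_matrix();print(R0.round(3))
# overlay
def ov(org,yaw,name):
    img=cv2.resize(im,None,fx=3,fy=3,interpolation=cv2.INTER_CUBIC)[:,:,::-1].copy()
    M=R.from_euler('z',yaw,degrees=True).as_matrix()
    def line(P,col):
        q=((proj(np.array(P)@M.T+[*org,0],c)+.5)*3-.5)
        cv2.polylines(img,[np.round(q).astype(int)],True,col,1)
    line([(-.3,-.045,.01),(.16,-.045,.01),(.16,.045,.01),(-.3,.045,.01)],(0,0,255))
    for s in(1,-1):line([(-.3,s*.027,.024),(-.13,s*.027,.024),(-.13,s*.033,.024),(-.3,s*.033,.024)],(0,200,0))
    line([(.171,-.014,.094),(.199,-.014,.098),(.199,.014,.098),(.171,.014,.094)],(255,0,0))
    hp=np.array([.1*np.cos(.68)-.012*np.sin(.68),0,.09+.1*np.sin(.68)+.012*np.cos(.68)])
    line([hp+[0,-.012,0],hp+[0,.012,0]],(255,0,255))
    line([(-.07,-.03,.105),(-.07,.03,.105)],(255,255,0))
    cv2.imwrite(name,img[500:760,540:1140])
ov((.5005,.1180),94.3,"pics/ov1.png")
```

```text
[3.116e+03 1.330e+02 3.900e+01 1.000e+01 7.000e+00 2.000e+00]
1 3116 [ 0.45621125 -0.18160628] [0.56963875 0.24996226]
11 133 [ 0.4217288 -0.0922279] [ 0.44465039 -0.03585784]
5 39 [0.50627384 0.08113201] [0.51535104 0.12697788]
4 10 [0.52438019 0.09438161] [0.52637949 0.11824727]
93.5 [-0.2101  0.2197] [-0.562  -0.4316]
94 [-0.2146  0.2155] [-0.5615 -0.4326]
94.5 [-0.2192  0.2112] [-0.5615 -0.4335]
95 [-0.2236  0.2069] [-0.5627 -0.4344]
[[-0.     0.262 -0.965]
 [ 0.002 -0.965 -0.262]
 [-1.    -0.002 -0.   ]]
```

View pics/ov1.png

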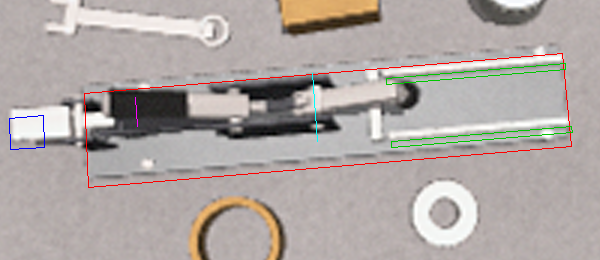

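```bash
cat > ov.py <<'E'
from h import *
def ov(n,f,org,yaw,name,box,sc=3):
    z=np.load(f);im=z['im'];c=bot.get_calibration(n) if 'c' not in z else z['c'].item()
    img=cv2.resize(im,None,fx=sc,fy=sc,interpolation=cv2.INTER_CUBIC)[:,:,::-1].copy()
    M=R.from_euler('z',yaw,degrees=True).as_matrix()
    def line(P,col):
        q=((proj(np.array(P)@M.T+[*org,0],c)+.5)*sc-.5)
        cv2.polylines(img,[np.round(q).astype(int)],True,col,1)
    line([(-.3,-.045,.01),(.16,-.045,.01),(.16,.045,.01),(-.3,.045,.01)],(0,0,255))
    for s in(1,-1):line([(-.3,s*.027,.024),(-.13,s*.027,.024),(-.13,s*.033,.024),(-.3,s*.033,.024)],(0,200,0))
    line([(.171,-.014,.094),(.199,-.014,.098),(.199,.014,.098),(.171,.014,.094)],(255,0,0))
    hp=np.array([.1*np.cos(.68)-.012*np.sin(.68),0,.09+.1*np.sin(.68)+.012*np.cos(.68)])
    line([hp+[0,-.012,0],hp+[0,.012,0]],(255,0,255))
    u0,v0,u1,v1=box
    cv2.imwrite(name,img[v0*sc:v1*sc,u0*sc:u1*sc])
E
python3 - <<'E'
from ov import *
ov("top","pics/top0.npz",(.508,.121),94.3,"pics/ov2.png",(180,165,380,255),4)
ov("scene","pics/scene0.npz",(.508,.121),94.3,"pics/ov3.png",(270,180,460,260),4)
E
```

```text
(no output)
```

View pics/ov2.png

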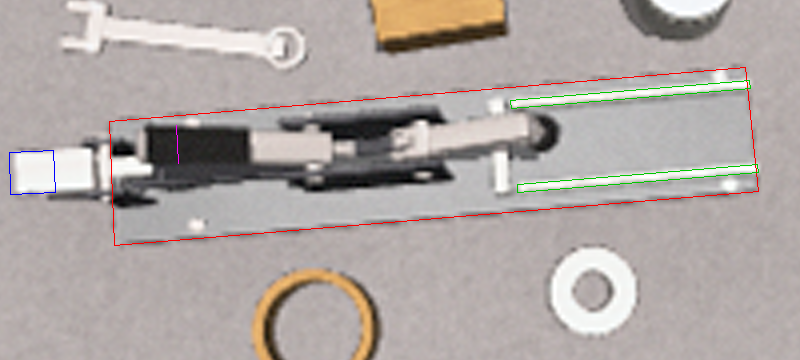

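View pics/ov3.png

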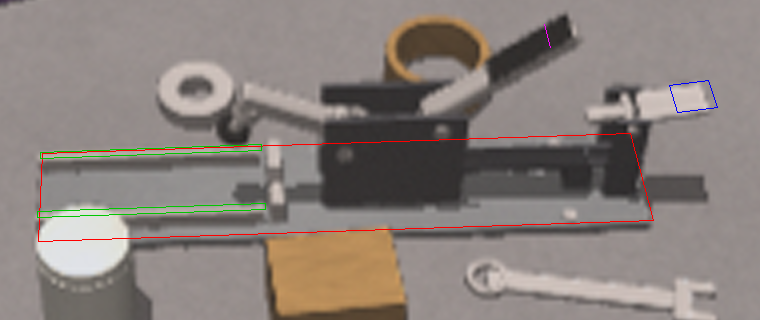

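The top overlay fits: fences, plate and paddle coincide, giving clamp origin ≈ (0.508, 0.121) and yaw ≈ 94.3°. The scene camera agrees to a few mm. Now a helper that works out the shifts.

```bash
cat > go.py <<'E'
from h import *
def go(pos,yawdeg,cmdpose=None):
    s=bot.read_state();Rm=R.from_rotvec(s['tcp_rot']);p=s['tool_pos']
    y=np.deg2rad(yawdeg);ty=np.array([np.cos(y),np.sin(y),0]);tx=np.array([0,0,-1.]);T=R.from_matrix(np.stack([tx,ty,np.cross(tx,ty)],1))
    dp=Rm.as_matrix().T@(np.array(pos)-p)*100
    rv=(Rm.inv()*T).as_rotvec()
    cy=np.degrees(np.arctan2(*Rm.as_matrix()[:2,1][::-1]))
    print('t',round(s['time'],2),'tcp',p.round(4),'yaw',cy.round(2),'w',round(s['width']*8.54,2),'F',s['wrist_force'].round(1),'q6',s['q'][5].round(2))
    print('dp',dp.round(2),'rot',rv.round(4),'rows',max(np.linalg.norm(dp)/4.17,np.degrees(np.linalg.norm(rv))/7.16).round(1))
if __name__=="__main__":
    import sys
    a=[float(x) for x in sys.argv[1:]];go(a[:3],a[3])
E
python3 go.py .462 -.3775 .20 -71.7
```

```text
t 0.1 tcp [ 0.1765 -0.6509  0.244 ] yaw -74.83 w 8.54 F [ 0.2 -0.2 -0.2] q6 -0.04
dp [  4.45 -18.9  -34.71] rot [-0.0546 -0.0001  0.0021] rows 9.5
```

```bash
python3 -m creep '[{"grip":8.5,"dp":[0.9,-3.8,-7],"rotation":[-0.01,0,0]},{"grip":8.5,"dp":[1.8,-7.6,-14],"rotation":[-0.02,0,0]},{"grip":8.5,"dp":[2.7,-11.4,-21],"rotation":[-0.03,0,0]},{"grip":8.5,"dp":[3.6,-15.2,-28],"rotation":[-0.045,0,0]},{"grip":8.5,"dp":[4.4,-18.9,-34.7],"rotation":[-0.055,0,0]}]'; python3 go.py .462 -.3775 .20 -71.7
```

```text
time: 0.52
tool_pos: [0.3271, -0.5067, 0.2212]
tcp_rot: [2.049, 0.331, -2.049]
wrist_force: [0.8, -0.5, -0.7]
width: 0.993
t 0.52 tcp [ 0.3271 -0.5067  0.2212] yaw -71.68 w 8.48 F [ 0.8 -0.5 -0.7] q6 0.21
dp [  2.12  -8.02 -16.87] rot [0.0003 0.0001 0.001 ] rows 4.5
```

```bash
python3 -m creep '[{"grip":8.5,"dp":[0.4,-1.6,-3.4]},{"grip":8.5,"dp":[0.9,-3.2,-6.8]},{"grip":8.5,"dp":[1.3,-4.8,-10.2]},{"grip":8.5,"dp":[1.7,-6.5,-13.6]},{"grip":8.5,"dp":[2.1,-8.0,-16.9]}]'
python3 - <<'E'
from h import *
c=bot.get_calibration("wrist");im,d=bot.read_camera("wrist");np.savez("pics/w1.npz",im=im,d=d,c=c)
cv2.imwrite("pics/w1.png",im[:,:,::-1])
E
python3 go.py .462 -.3775 .20 -71.7
```

```text
t 0.57 tcp [ 0.3321 -0.5007  0.22  ] yaw -71.46 w 8.51 F [ 1.4  4.3 -0.3] q6 0.21
dp [  2.12  -7.54 -16.22] rot [ 0.0042 -0.0049  0.006 ] rows 4.3validation failed for argument at $[0]...
```

View pics/w1.png

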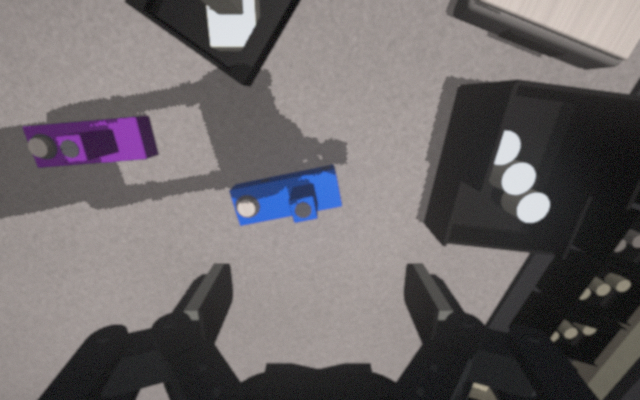

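Every row needs all three keys, so that call was refused. I resend it complete.

```bash
python3 -m creep '[{"grip":8.5,"dp":[0.4,-1.6,-3.4],"rotation":[0,0,0]},{"grip":8.5,"dp":[0.9,-3.2,-6.8],"rotation":[0,0,0]},{"grip":8.5,"dp":[1.3,-4.8,-10.2],"rotation":[0,0,0]},{"grip":8.5,"dp":[1.7,-6.5,-13.6],"rotation":[0,0,0]},{"grip":8.5,"dp":[2.1,-7.7,-16.4],"rotation":[0,0,0]}]'; sleep 0; python3 -m creep '[{"grip":8.5,"dp":[0,0,0],"rotation":[0,0,0]}]'
python3 - <<'E'
from h import *
c=bot.get_calibration("wrist");im,d=bot.read_camera("wrist");np.savez("pics/w2.npz",im=im,d=d,c=c)
cv2.imwrite("pics/w2.png",im[:,:,::-1])
E
python3 go.py .462 -.3775 .20 -71.7
```

```text
time: 0.98
tool_pos: [0.4589, -0.3816, 0.2004]
tcp_rot: [2.049, 0.332, -2.049]
wrist_force: [0.8, -0.3, 0.1]
width: 0.994
time: 1.07
tool_pos: [0.4607, -0.3795, 0.1995]
tcp_rot: [2.048, 0.338, -2.047]
wrist_force: [-0.2, 0.7, -0.4]
width: 0.992
t 1.12 tcp [ 0.4591 -0.3814  0.1999] yaw -71.43 w 8.47 F [-1.   0.1  0.7] q6 0.51
dp [-0.01 -0.28 -0.4 ] rot [0.0047 0.0006 0.0019] rows 0.1
```

View pics/w2.png

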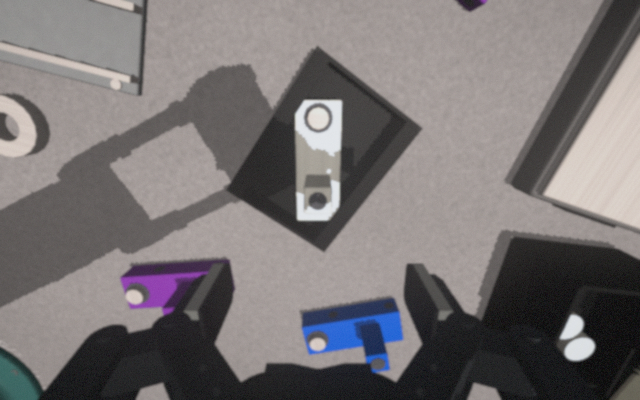

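```bash
cat > fitb.py <<'E'
from h import *
import sys
f=sys.argv[1];z=np.load(f,allow_pickle=True);im,d=z['im'],z['d'];c=z['c'].item();W=world(d,c)
X,Y,Z=W[...,0],W[...,1],W[...,2]
reg=(X>.36)&(X<.62)&(Y<-.24)&(Y>-.5)
br=im.astype(int).max(-1)
def fit(m,name):
    m=cv2.morphologyEx(m.astype(np.uint8),cv2.MORPH_OPEN,np.ones((3,3),np.uint8))>0
    if m.sum()<5:return
    p=W[m][:,:2].astype(np.float32);r=cv2.minAreaRect(p);print(name,len(p),np.round(r[0],4),np.round(r[1],4),round(r[2],2),'z',np.median(W[m][:,2]).round(4),'mean',p.mean(0).round(4))
fit(reg&(br<90)&(Z>.03)&(Z<.045),'rim')
fit(reg&(br>110)&(Z>.026)&(Z<.036),'blocktop')
fit(reg&(Z>.072)&(Z<.09),'stubtop')
fit(reg&(br>110)&(Z>.0375)&(Z<.046),'plug')
E
python3 fitb.py pics/w2.npz
python3 - <<'E'
from ov import *
z=np.load("pics/w2.npz",allow_pickle=True)
E
```

```text
rim 6351 [ 0.4876 -0.3716] [0.1198 0.1574] 73.41 z 0.0369 mean [ 0.4939 -0.3688]
blocktop 3751 [ 0.4821 -0.3709] [0.1192 0.0439] 18.09 z 0.031 mean [ 0.4909 -0.3684]
stubtop 765 [ 0.4616 -0.3774] [0.0238 0.0234] 18.68 z 0.0791 mean [ 0.4627 -0.3772]
plug 354 [ 0.5241 -0.3571] [0.0186 0.0192] 18.78 z 0.039 mean [ 0.524  -0.3572]
```

The wrist cloud agrees: stub (0.4617, −0.3776), block yaw 18.2°, bin centre (0.4876, −0.3715), bin yaw −16.5°. Heights and sizes match the description. I descend and grip.

```bash
python3 -m creep '[{"grip":8.5,"dp":[4,-0.2,-0.25],"rotation":[0,0,0]},{"grip":8.5,"dp":[8,-0.2,-0.25],"rotation":[0,0,0]},{"grip":8.5,"dp":[11,-0.2,-0.25],"rotation":[0,0,0]},{"grip":8.5,"dp":[13.4,-0.2,-0.25],"rotation":[0,0,0]},{"grip":8.5,"dp":[13.4,-0.2,-0.25],"rotation":[0,0,0]}]';  python3 -m creep '[{"grip":8.5,"dp":[0,0,0],"rotation":[0,0,0]}]'; python3 go.py .4617 -.3776 .065 -71.8
```

```text
time: 1.53
tool_pos: [0.4547, -0.3786, 0.0607]
tcp_rot: [2.045, 0.339, -2.061]
wrist_force: [-1.4, 0.3, -0.3]
width: 0.999
time: 1.62
tool_pos: [0.4576, -0.3809, 0.0654]
tcp_rot: [2.047, 0.333, -2.054]
wrist_force: [-0.2, -0.9, 0.6]
width: 0.994
t 1.62 tcp [ 0.4576 -0.3809  0.0654] yaw -71.74 w 8.49 F [-0.2 -0.9  0.6] q6 0.52
dp [ 0.04 -0.19 -0.49] rot [0.0011 0.0025 0.0036] rows 0.1
```

```bash
python3 -m creep '[{"grip":8.5,"dp":[0,-0.15,-0.4],"rotation":[0,0,0]},{"grip":8.5,"dp":[0,-0.15,-0.4],"rotation":[0,0,0]},{"grip":8.5,"dp":[0,-0.15,-0.4],"rotation":[0,0,0]}]'; for i in 1 2; do python3 - <<'E'
from h import *
c=bot.get_calibration("wrist");im,d=bot.read_camera("wrist");np.savez("pics/w3.npz",im=im,d=d,c=c)
cv2.imwrite("pics/w3.png",im[:,:,::-1])
E
python3 go.py .4617 -.3776 .065 -71.8;done; python3 fitb.py pics/w3.npz
```

```text
time: 1.87
tool_pos: [0.4644, -0.3798, 0.0697]
tcp_rot: [2.05, 0.327, -2.044]
wrist_force: [-0.1, 0.4, -1.1]
width: 0.992
t 1.92 tcp [ 0.4642 -0.3796  0.0694] yaw -71.67 w 8.48 F [-0.1  0.5 -0.3] q6 0.52
dp [ 0.43 -0.27  0.18] rot [ 0.0023 -0.002  -0.0035] rows 0.1
t 1.97 tcp [ 0.4639 -0.3794  0.069 ] yaw -71.67 w 8.47 F [-0.5  0.1  0.1] q6 0.52
dp [ 0.4  -0.24  0.16] rot [ 0.0023 -0.0016 -0.0029] rows 0.1
rim 18300 [ 0.4875 -0.3719] [0.1199 0.1579] 73.4 z 0.037 mean [ 0.5006 -0.369 ]
blocktop 9756 [ 0.4822 -0.371 ] [0.1197 0.0442] 18.34 z 0.0311 mean [ 0.4977 -0.3663]
stubtop 4780 [ 0.4632 -0.3794] [0.0268 0.1125] 18.09 z 0.0794 mean [ 0.4662 -0.3773]
plug 1359 [ 0.5026 -0.3643] [0.0646 0.0235] 18.21 z 0.0391 mean [ 0.5146 -0.3602]
```

View pics/w3.png

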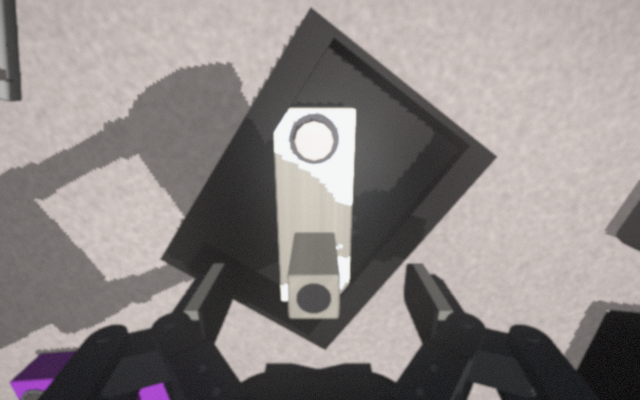

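```bash
python3 -m creep '[{"grip":8.5,"dp":[0.4,-0.24,0.16],"rotation":[0,0,0]},{"grip":8.5,"dp":[0.4,-0.24,0.16],"rotation":[0,0,0]},{"grip":8.5,"dp":[0.4,-0.24,0.16],"rotation":[0,0,0]},{"grip":8.5,"dp":[0.4,-0.24,0.16],"rotation":[0,0,0]},{"grip":6,"dp":[0.4,-0.24,0.16],"rotation":[0,0,0]}]' 80;  python3 go.py .4617 -.3776 .065 -71.8
```

```text
time: 2.38
tool_pos: [0.4606, -0.3766, 0.0629]
tcp_rot: [2.049, 0.33, -2.049]
wrist_force: [0.3, 1.3, 0.6]
width: 0.883
t 2.38 tcp [ 0.4606 -0.3766  0.0629] yaw -71.67 w 7.54 F [0.3 1.3 0.6] q6 0.52
dp [-0.21  0.13 -0.08] rot [0.0022 0.0001 0.0001] rows 0.1
```

Within about 2 mm, so I close.

```bash
python3 -m creep '[{"grip":4,"dp":[-0.1,0.1,-0.05],"rotation":[0,0,0]},{"grip":2,"dp":[-0.1,0.1,-0.05],"rotation":[0,0,0]},{"grip":1.5,"dp":[-0.1,0.1,-0.05],"rotation":[0,0,0]},{"grip":1.5,"dp":[-0.1,0.1,-0.05],"rotation":[0,0,0]},{"grip":1.5,"dp":[-0.1,0.1,-0.05],"rotation":[0,0,0]}]' 80;python3 -m creep '[{"grip":1.5,"dp":[0,0,0],"rotation":[0,0,0]},{"grip":1.5,"dp":[0,0,0],"rotation":[0,0,0]},{"grip":1.5,"dp":[0,0,0],"rotation":[0,0,0]}]'; python3 go.py .4617 -.3776 .065 -71.8
```

```text
time: 2.8
tool_pos: [0.4616, -0.3777, 0.0642]
tcp_rot: [2.049, 0.33, -2.048]
wrist_force: [-0.4, 0.0, 1.2]
width: 0.266
time: 3.05
tool_pos: [0.4616, -0.3777, 0.0643]
tcp_rot: [2.049, 0.33, -2.048]
wrist_force: [0.7, -0.8, 0.2]
width: 0.271
t 3.05 tcp [ 0.4616 -0.3777  0.0643] yaw -71.68 w 2.32 F [ 0.7 -0.8  0.2] q6 0.52
dp [-0.07 -0.01 -0.01] rot [ 0.0022 -0.0003 -0.0007] rows 0.0
```

```bash
cat > arc.py <<'E'
from h import *
import sys
# waypoints for block centre/yaw path, in tool axes at call start
c0=np.array([.4825,-.3709]);c1=np.array([.4875,-.3716]);a0,a1=18.3,-16.5
fr=[float(x) for x in sys.argv[1:]]
s=bot.read_state();Rm=R.from_rotvec(s['tcp_rot']);p=s['tool_pos']
for f in fr:
    c=c0+f*(c1-c0);a=np.deg2rad(a0+f*(a1-a0));st=c-.022*np.array([np.cos(a),np.sin(a)])
    y=a-np.pi/2;ty=np.array([np.cos(y),np.sin(y),0]);tx=np.array([0,0,-1.]);T=R.from_matrix(np.stack([tx,ty,np.cross(tx,ty)],1))
    print(f,(Rm.as_matrix().T@(np.r_[st,p[2]]-p)*100).round(2),(Rm.inv()*T).as_rotvec().round(3))
E
python3 arc.py .1 .2 .3 .4 .5
```

```text
0.1 [-0.   -0.1  -0.05] [ 0.061 -0.    -0.001]
0.2 [-0.   -0.21 -0.1 ] [ 0.122 -0.    -0.001]
0.3 [-0.   -0.32 -0.17] [ 0.183 -0.    -0.001]
0.4 [-0.   -0.43 -0.24] [ 0.243 -0.    -0.001]
0.5 [-0.   -0.54 -0.32] [ 0.304 -0.    -0.001]
```

```bash
python3 -m creep '[{"grip":1.5,"dp":[0,-0.10,-0.05],"rotation":[0.061,0,0]},{"grip":1.5,"dp":[0,-0.21,-0.1],"rotation":[0.122,0,0]},{"grip":1.5,"dp":[0,-0.32,-0.17],"rotation":[0.183,0,0]},{"grip":1.5,"dp":[0,-0.43,-0.24],"rotation":[0.243,0,0]},{"grip":1.5,"dp":[0,-0.54,-0.32],"rotation":[0.304,0,0]}]' 80;python3 -m creep '[{"grip":1.5,"dp":[0,0,0],"rotation":[0,0,0]},{"grip":1.5,"dp":[0,0,0],"rotation":[0,0,0]}]';python3 arc.py .5 .6 .7 .8 .9 1
```

```text
time: 3.47
tool_pos: [0.4622, -0.3709, 0.0642]
tcp_rot: [2.214, 0.015, -2.217]
wrist_force: [-2.4, 0.4, 3.7]
width: 0.267
time: 3.63
tool_pos: [0.4625, -0.371, 0.0642]
tcp_rot: [2.213, 0.02, -2.214]
wrist_force: [-1.3, 1.0, 4.0]
width: 0.265
0.5 [-0.    0.06 -0.05] [0.001 0.    0.001]
0.6 [ 0.   -0.07 -0.1 ] [0.062 0.    0.001]
0.7 [ 0.   -0.19 -0.16] [0.123 0.    0.001]
0.8 [ 0.   -0.32 -0.23] [0.184 0.    0.001]
0.9 [ 0.   -0.44 -0.31] [0.244 0.    0.001]
1.0 [ 0.   -0.56 -0.4 ] [0.305 0.    0.001]
```

```bash
python3 -m creep '[{"grip":1.5,"dp":[0,-0.07,-0.1],"rotation":[0.062,0,0]},{"grip":1.5,"dp":[0,-0.19,-0.16],"rotation":[0.123,0,0]},{"grip":1.5,"dp":[0,-0.32,-0.23],"rotation":[0.184,0,0]},{"grip":1.5,"dp":[0,-0.44,-0.31],"rotation":[0.244,0,0]},{"grip":1.5,"dp":[0,-0.56,-0.4],"rotation":[0.305,0,0]}]' 80;python3 -m creep '[{"grip":1.5,"dp":[0,0,0],"rotation":[0,0,0]},{"grip":1.5,"dp":[0,0,0],"rotation":[0,0,0]}]';python3 go.py .4664 -.3654 .0642 -106.5
python3 - <<'E'
from h import *
c=bot.get_calibration("wrist");im,d=bot.read_camera("wrist");np.savez("pics/w4.npz",im=im,d=d,c=c)
cv2.imwrite("pics/w4.png",im[:,:,::-1])
E
python3 fitb.py pics/w4.npz
```

```text
time: 4.05
tool_pos: [0.4664, -0.3655, 0.0642]
tcp_rot: [-2.065, 0.301, 2.066]
wrist_force: [-2.2, 0.7, 4.4]
width: 0.264
time: 4.22
tool_pos: [0.4667, -0.3656, 0.0642]
tcp_rot: [-2.068, 0.298, 2.067]
wrist_force: [-0.8, 1.7, 4.6]
width: 0.268
t 4.22 tcp [ 0.4667 -0.3656  0.0642] yaw -106.43 w 2.29 F [-0.8  1.7  4.6] q6 1.15
dp [-0.   -0.01  0.04] rot [ 0.0012 -0.0001  0.0003] rows 0.0
rim 17206 [ 0.4879 -0.3719] [0.1201 0.1569] 73.32 z 0.037 mean [ 0.5097 -0.3783]
blocktop 9764 [ 0.5056 -0.3767] [0.0441 0.082 ] 73.58 z 0.0311 mean [ 0.509  -0.3778]
stubtop 4375 [ 0.4667 -0.3649] [0.0502 0.0257] 73.26 z 0.0794 mean [ 0.4706 -0.3661]
plug 1484 [ 0.5081 -0.3772] [0.0232 0.0643] 74.01 z 0.0391 mean [ 0.5206 -0.3811]
```

View pics/w4.png

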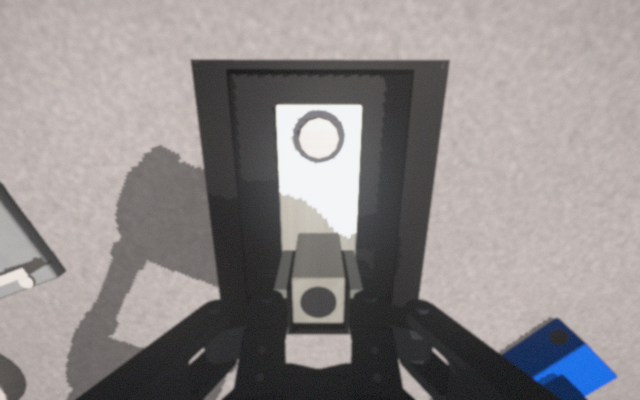

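The block is square with the bin and centred in the opening: yaw −16.4°, plug at (318,135), rims on both sides clear. I lift.

```bash
python3 -m creep '[{"grip":1.5,"dp":[-1,0,0],"rotation":[0,0,0]},{"grip":1.5,"dp":[-2.5,0,0],"rotation":[0,0,0]},{"grip":1.5,"dp":[-4.5,0,0],"rotation":[0,0,0]},{"grip":1.5,"dp":[-6.5,0,0],"rotation":[0,0,0]},{"grip":1.5,"dp":[-8.5,0,0],"rotation":[0,0,0]}]' 80;python3 -m creep '[{"grip":1.5,"dp":[0,0,0],"rotation":[0,0,0]},{"grip":1.5,"dp":[0,0,0],"rotation":[0,0,0]}]'
python3 - <<'E'
from h import *
c=bot.get_calibration("wrist");im,d=bot.read_camera("wrist");np.savez("pics/w5.npz",im=im,d=d,c=c)
cv2.imwrite("pics/w5.png",im[:,:,::-1])
E
python3 go.py .5281 -.1463 .15 4.3
```

```text
time: 4.68
tool_pos: [0.4657, -0.365, 0.1485]
tcp_rot: [-2.064, 0.298, 2.069]
wrist_force: [-0.1, -0.7, -4.7]
width: 0.269
time: 4.85
tool_pos: [0.4672, -0.3662, 0.1497]
tcp_rot: [-2.069, 0.302, 2.065]
wrist_force: [-0.1, -0.0, -5.5]
width: 0.266
t 4.9 tcp [ 0.4662 -0.3653  0.1481] yaw -106.53 w 2.26 F [ 0.4 -0.1 -4.7] q6 1.15
dp [ -0.18 -22.76   0.3 ] rot [-1.9344e+00  3.0000e-04  1.1000e-03] rows 15.5
```

View pics/w5.png

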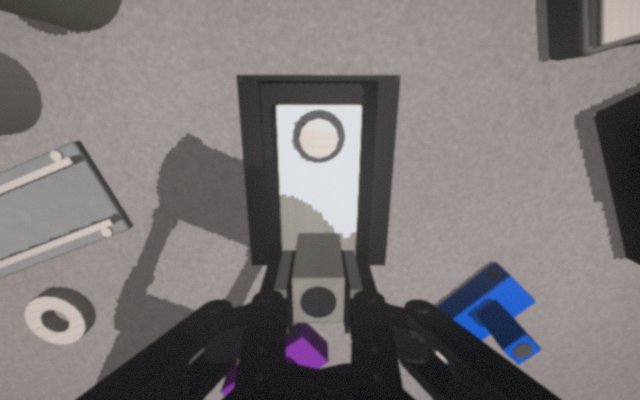

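The block hangs level, clear of the bin. I carry and turn it towards the nest entrance, 72 mm short of home.

```bash
python3 - <<'E'
from h import *
c=bot.get_calibration("top");z=np.load("pics/top0.npz");W=world(z['d'],c)
for u,v in[(393,128),(352,158),(328,238)]:print(W[v,u].round(3))
E
python3 go.py .48 -.30 .15 -71
```

```text
[ 0.686 -0.232  0.151]
[ 0.626 -0.131  0.085]
[ 0.414 -0.064  0.005]
t 4.9 tcp [ 0.4662 -0.3653  0.1481] yaw -106.53 w 2.26 F [ 0.4 -0.1 -4.7] q6 1.15
dp [-0.19 -6.66  0.53] rot [-6.202e-01  8.000e-04  6.000e-04] rows 5.0
```

```bash
python3 -m creep '[{"grip":1.5,"dp":[0,-1.3,0.1],"rotation":[-0.12,0,0]},{"grip":1.5,"dp":[0,-2.6,0.2],"rotation":[-0.24,0,0]},{"grip":1.5,"dp":[0,-4,0.3],"rotation":[-0.36,0,0]},{"grip":1.5,"dp":[0,-5.3,0.4],"rotation":[-0.48,0,0]},{"grip":1.5,"dp":[-0.1,-6.6,0.5],"rotation":[-0.6,0,0]}]' 80; python3 go.py .50 -.24 .15 -37
```

```text
time: 5.32
tool_pos: [0.479, -0.2992, 0.1468]
tcp_rot: [2.048, 0.332, -2.056]
wrist_force: [-1.1, 0.4, -4.1]
width: 0.267
t 5.32 tcp [ 0.479  -0.2992  0.1468] yaw -71.84 w 2.28 F [-1.1  0.4 -4.1] q6 0.65
dp [-0.31 -4.97 -3.84] rot [-0.608   0.0019  0.005 ] rows 4.9
```

```bash
python3 -m creep '[{"grip":1.5,"dp":[0,-1,-0.8],"rotation":[-0.12,0,0]},{"grip":1.5,"dp":[0,-2,-1.6],"rotation":[-0.24,0,0]},{"grip":1.5,"dp":[0,-3,-2.3],"rotation":[-0.36,0,0]},{"grip":1.5,"dp":[0,-4,-3.1],"rotation":[-0.48,0,0]},{"grip":1.5,"dp":[0,-5,-3.8],"rotation":[-0.6,0,0]}]' 80; python3 go.py .52 -.18 .15 -3
```

```text
time: 5.73
tool_pos: [0.5002, -0.2403, 0.1472]
tcp_rot: [1.671, 0.83, -1.676]
wrist_force: [0.1, 0.3, -4.4]
width: 0.271
t 5.73 tcp [ 0.5002 -0.2403  0.1472] yaw -37.45 w 2.31 F [ 0.1  0.3 -4.4] q6 0.16
dp [-0.28 -2.09 -5.99] rot [-6.012e-01 -6.000e-04  4.500e-03] rows 4.8
```

```bash
python3 -m creep '[{"grip":1.5,"dp":[0,-0.4,-1.2],"rotation":[-0.12,0,0]},{"grip":1.5,"dp":[0,-0.8,-2.4],"rotation":[-0.24,0,0]},{"grip":1.5,"dp":[0,-1.3,-3.6],"rotation":[-0.36,0,0]},{"grip":1.5,"dp":[0,-1.7,-4.8],"rotation":[-0.48,0,0]},{"grip":1.5,"dp":[0,-2.1,-6],"rotation":[-0.6,0,0]}]' 80; python3 go.py .529 -.1582 .13 4.3
```

```text
time: 6.15
tool_pos: [0.5202, -0.1802, 0.1472]
tcp_rot: [1.248, 1.188, -1.251]
wrist_force: [0.3, 0.5, -3.6]
width: 0.266
t 6.15 tcp [ 0.5202 -0.1802  0.1472] yaw -3.07 w 2.27 F [ 0.3  0.5 -3.6] q6 -0.33
dp [ 1.72  0.77 -2.24] rot [-0.1286 -0.0016  0.0042] rows 1.0
```

```bash
python3 -m creep '[{"grip":1.5,"dp":[0.8,0.4,-1.1],"rotation":[-0.065,0,0]},{"grip":1.5,"dp":[1.7,0.7,-2.2],"rotation":[-0.13,0,0]},{"grip":1.5,"dp":[1.7,0.7,-2.2],"rotation":[-0.13,0,0]},{"grip":1.5,"dp":[1.7,0.7,-2.2],"rotation":[-0.13,0,0]},{"grip":1.5,"dp":[1.7,0.7,-2.2],"rotation":[-0.13,0,0]}]' 80
python3 - <<'E'
from h import *
c=bot.get_calibration("wrist");im,d=bot.read_camera("wrist");np.savez("pics/w6.npz",im=im,d=d,c=c)
cv2.imwrite("pics/w6.png",im[:,:,::-1])
from ov import *
ov("wrist","pics/w6.npz",(.508,.121),94.3,"pics/w6o.png",(0,0,640,400),1) if 0 else None
E
python3 - <<'E'
import ov
from h import *
z=np.load("pics/w6.npz",allow_pickle=True)
im=z['im'];d=z['d'];c=z['c'].item();W=world(d,c)
M=R.from_euler('z',94.3,degrees=True).as_matrix()
img=im[:,:,::-1].copy()
def line(P,col):
    q=proj(np.array(P)@M.T+[.508,.121,0],c);cv2.polylines(img,[np.round(q).astype(int)],True,col,1)
line([(-.3,-.045,.01),(.16,-.045,.01),(.16,.045,.01),(-.3,.045,.01)],(0,0,255))
for s in(1,-1):line([(-.3,s*.027,.024),(-.13,s*.027,.024),(-.13,s*.033,.024),(-.3,s*.033,.024)],(0,200,0))
cv2.imwrite("pics/w6o.png",img)
L=(W-[.508,.121,0])@M
x,y,zz=L[...,0],L[...,1],L[...,2]
f=(zz>.019)&(zz<.028)&(abs(y)<.045)&(x>-.3)&(x<-.13)
for s in(1,-1):
    g=f&(y*s>0);p=L[g][:,:2].astype(np.float32);print(s,g.sum(),cv2.minAreaRect(p) if len(p)>5 else None,np.percentile(p,[2,50,98],axis=0).round(4).tolist())
g=(zz>.005)&(zz<.013)&(abs(y)<.07)&(x<-.2)&(x>-.33);p=L[g][:,:2];print(g.sum(),p.min(0),p.max(0))
# block
g=(zz>.085)&(zz<.105)&(abs(y)<.05)&(x<-.12)&(x>-.3);p=L[g][:,:2].astype(np.float32);print('blk',g.sum(),cv2.minAreaRect(p),np.median(L[g][:,2]),p.min(0),p.max(0))
E
python3 go.py .529 -.1582 .13 4.3
```

```text
time: 6.57
tool_pos: [0.5291, -0.16, 0.1317]
tcp_rot: [1.157, 1.243, -1.16]
wrist_force: [-0.6, -0.3, -4.5]
width: 0.267
1 1240 ((-0.21725523471832275, 0.03065035492181778), (0.16540862619876862, 0.006278686691075563), 0.027030810713768005) [[-0.2863, 0.0277], [-0.1758, 0.0314], [-0.1365, 0.0336]]
-1 970 ((-0.21737168729305267, -0.02932237647473812), (0.16373276710510254, 0.006279472261667252), 0.046481795608997345) [[-0.2433, -0.0322], [-0.1669, -0.0291], [-0.1366, -0.0262]]
2873 [-0.29997798 -0.06997644] [-0.20024005  0.04584089]
blk 9919 ((-0.21823620796203613, -0.0006132684648036957), (0.04425850883126259, 0.13291876018047333), 89.4207534790039) 0.09858703092628368 [-0.28491032 -0.02275449] [-0.15175635  0.02204629]
t 6.62 tcp [ 0.5296 -0.1603  0.1323] yaw 3.95 w 2.3 F [-0.1 -0.3 -4.9] q6 -0.41
dp [ 0.23 -0.04 -0.21] rot [-0.0061 -0.0001  0.0012] rows 0.1
```

View pics/w6o.png

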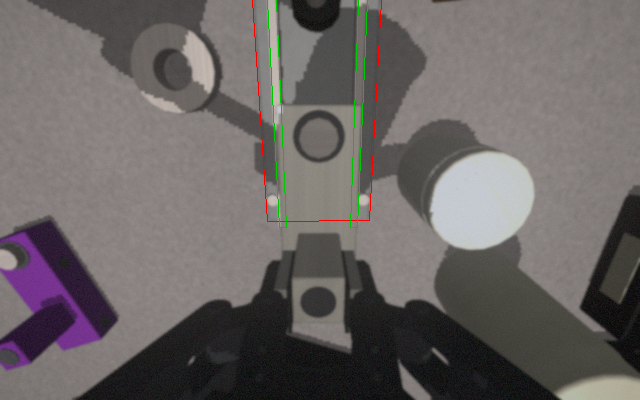

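Fences are centred at clamp y +0.7 mm in my frame, and the block at −0.6 mm with a yaw error of −0.4°. I correct that while descending.

```bash
python3 go.py .5283 -.158 .075 4.4; python3 -m creep '[{"grip":1.5,"dp":[1.5,-0.15,-0.2],"rotation":[-0.007,0,0]},{"grip":1.5,"dp":[3,-0.15,-0.2],"rotation":[-0.007,0,0]},{"grip":1.5,"dp":[4.5,-0.15,-0.2],"rotation":[-0.007,0,0]},{"grip":1.5,"dp":[5.2,-0.15,-0.2],"rotation":[-0.007,0,0]},{"grip":1.5,"dp":[5.2,-0.15,-0.2],"rotation":[-0.007,0,0]}]' 80;python3 -m creep '[{"grip":1.5,"dp":[0,0,0],"rotation":[0,0,0]},{"grip":1.5,"dp":[0,0,0],"rotation":[0,0,0]}]';  python3 go.py .5283 -.158 .0702 4.4
```

```text
t 6.62 tcp [ 0.5296 -0.1603  0.1323] yaw 3.95 w 2.3 F [-0.1 -0.3 -4.9] q6 -0.41
dp [ 5.73 -0.1  -0.24] rot [-0.0078 -0.0001  0.0012] rows 1.4
time: 7.03
tool_pos: [0.5267, -0.1581, 0.0792]
tcp_rot: [1.152, 1.248, -1.155]
wrist_force: [-0.6, 0.3, -5.0]
width: 0.267
time: 7.2
tool_pos: [0.5293, -0.1586, 0.0821]
tcp_rot: [1.153, 1.243, -1.152]
wrist_force: [0.3, -1.0, -3.9]
width: 0.265
t 7.2 tcp [ 0.5293 -0.1586  0.0821] yaw 4.38 w 2.27 F [ 0.3 -1.  -3.9] q6 -0.41
dp [ 1.19 -0.09 -0.07] rot [-0.0003  0.0008 -0.0017] rows 0.3
```

```bash
python3 -m creep '[{"grip":1.5,"dp":[0.4,-0.06,0],"rotation":[0,0,0]},{"grip":1.5,"dp":[0.8,-0.06,0],"rotation":[0,0,0]},{"grip":1.5,"dp":[1.0,-0.06,0],"rotation":[0,0,0]},{"grip":1.5,"dp":[1.1,-0.06,0],"rotation":[0,0,0]},{"grip":1.5,"dp":[1.1,-0.06,0],"rotation":[0,0,0]}]' 80;python3 -m creep '[{"grip":1.5,"dp":[0,0,0],"rotation":[0,0,0]},{"grip":1.5,"dp":[0,0,0],"rotation":[0,0,0]}]';  python3 go.py .5283 -.158 .0702 4.4
```

```text
time: 7.62
tool_pos: [0.5278, -0.1581, 0.0702]
tcp_rot: [1.152, 1.245, -1.152]
wrist_force: [-1.1, -0.5, -1.4]
width: 0.271
time: 7.78
tool_pos: [0.5278, -0.158, 0.0702]
tcp_rot: [1.152, 1.245, -1.152]
wrist_force: [-1.5, -0.4, -0.4]
width: 0.265
t 7.78 tcp [ 0.5278 -0.158   0.0702] yaw 4.42 w 2.27 F [-1.5 -0.4 -0.4] q6 -0.41
dp [-0.    0.05  0.  ] rot [ 0.0003 -0.      0.0002] rows 0.0
```

The block is down on the nest floor at the expected height. Next I slide it slowly towards the stop.

```bash
python3 -m creep '[{"grip":1.5,"dp":[0,0,-1],"rotation":[0,0,0]},{"grip":1.5,"dp":[0,0,-2.2],"rotation":[0,0,0]},{"grip":1.5,"dp":[0,0,-3.4],"rotation":[0,0,0]},{"grip":1.5,"dp":[0,0,-4.6],"rotation":[0,0,0]},{"grip":1.5,"dp":[0,0,-5.6],"rotation":[0,0,0]}]' 80;python3 -m creep '[{"grip":1.5,"dp":[0,0,-0.3],"rotation":[0,0,0]},{"grip":1.5,"dp":[0,0,-0.6],"rotation":[0,0,0]},{"grip":1.5,"dp":[0,0,-0.6],"rotation":[0,0,0]}]';  python3 go.py .5225 -.0864 .0702 4.4
python3 - <<'E'
from h import *
c=bot.get_calibration("wrist");im,d=bot.read_camera("wrist");np.savez("pics/w7.npz",im=im,d=d,c=c)
cv2.imwrite("pics/w7.png",im[:,:,::-1])
E
```

```text
time: 8.2
tool_pos: [0.5235, -0.1006, 0.0702]
tcp_rot: [1.152, 1.245, -1.151]
wrist_force: [0.6, -1.9, -1.5]
width: 0.265
time: 8.45
tool_pos: [0.5232, -0.0951, 0.0702]
tcp_rot: [1.153, 1.245, -1.151]
wrist_force: [0.2, 1.4, 0.3]
width: 0.264
t 8.45 tcp [ 0.5232 -0.0951  0.0702] yaw 4.44 w 2.25 F [0.2 1.4 0.3] q6 -0.31
dp [ 0.   -0.   -0.88] rot [ 0.0008 -0.0008 -0.0003] rows 0.2
```

View pics/w7.png

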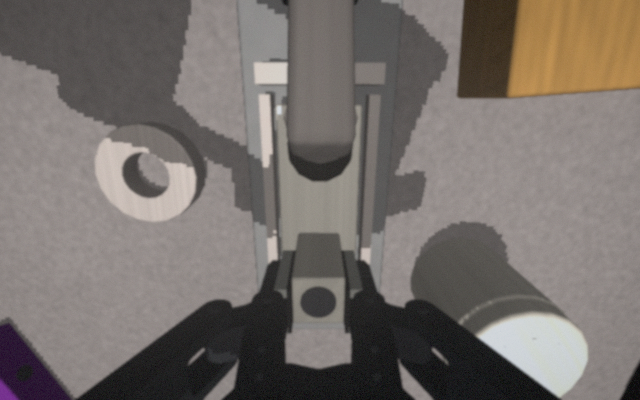

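The block lies centred between the fences, with its end (row ~108) just short of the stop (row ~85). I nudge on to contact.

```bash
python3 -m creep '[{"grip":1.5,"dp":[0,0,-0.3],"rotation":[0,0,0]},{"grip":1.5,"dp":[0,0,-0.6],"rotation":[0,0,0]},{"grip":1.5,"dp":[0,0,-0.75],"rotation":[0,0,0]},{"grip":1.5,"dp":[0,0,-0.75],"rotation":[0,0,0]}]' 80; python3 go.py .5225 -.0864 .0702 4.4;python3 -m creep '[{"grip":1.5,"dp":[0,0,-0.1],"rotation":[0,0,0]},{"grip":1.5,"dp":[0,0,-0.2],"rotation":[0,0,0]},{"grip":1.5,"dp":[0,0,-0.2],"rotation":[0,0,0]}]'; python3 go.py .5225 -.0864 .0702 4.4
```

```text
time: 8.83
tool_pos: [0.5228, -0.0889, 0.0702]
tcp_rot: [1.153, 1.244, -1.152]
wrist_force: [0.6, -1.8, 0.4]
width: 0.269
t 8.83 tcp [ 0.5228 -0.0889  0.0702] yaw 4.4 w 2.29 F [ 0.6 -1.8  0.4] q6 -0.29
dp [ 0.   -0.01 -0.25] rot [-0.      0.0003 -0.0006] rows 0.1
time: 9.08
tool_pos: [0.5226, -0.087, 0.0702]
tcp_rot: [1.152, 1.244, -1.152]
wrist_force: [0.6, -2.4, 1.1]
width: 0.27
t 9.08 tcp [ 0.5226 -0.087   0.0702] yaw 4.41 w 2.31 F [ 0.6 -2.4  1.1] q6 -0.29
dp [ 0.   -0.   -0.06] rot [ 0.0001  0.0004 -0.0005] rows 0.0
```

```bash
python3 -m creep '[{"grip":1.5,"dp":[0,0,-0.15],"rotation":[0,0,0]},{"grip":1.5,"dp":[0,0,-0.3],"rotation":[0,0,0]},{"grip":1.5,"dp":[0,0,-0.3],"rotation":[0,0,0]}]' 80; python3 go.py .5225 -.0864 .0702 4.4
```

```text
time: 9.33
tool_pos: [0.5225, -0.0851, 0.0704]
tcp_rot: [1.15, 1.242, -1.152]
wrist_force: [-0.3, -7.8, 1.8]
width: 0.269
t 9.33 tcp [ 0.5225 -0.0851  0.0704] yaw 4.46 w 2.29 F [-0.3 -7.8  1.8] q6 -0.28
dp [ 0.02 -0.01  0.13] rot [ 0.001   0.0027 -0.0006] rows 0.0
```

Contact with the stop shows as −7.8 N, at the predicted place. I relax slightly, open and rise.

```bash
python3 -m creep '[{"grip":1.5,"dp":[0,0,0.1],"rotation":[0,0,0]},{"grip":3.5,"dp":[0,0,0.1],"rotation":[0,0,0]},{"grip":5,"dp":[0,0,0.1],"rotation":[0,0,0]},{"grip":5,"dp":[0,0,0.1],"rotation":[0,0,0]},{"grip":5,"dp":[0,0,0.1],"rotation":[0,0,0]}]' 80; python3 -m creep '[{"grip":5,"dp":[-2,0,0.1],"rotation":[0,0,0]},{"grip":5,"dp":[-5,0,0.3],"rotation":[0,0,0]},{"grip":5,"dp":[-8,0,1],"rotation":[0,0,0]},{"grip":5,"dp":[-11,0,2],"rotation":[0,0,0]},{"grip":5,"dp":[-14,0,3],"rotation":[0,0,0]}]';python3 -m creep '[{"grip":5,"dp":[0,0,0],"rotation":[0,0,0]},{"grip":5,"dp":[0,0,0],"rotation":[0,0,0]}]'
python3 - <<'E'
from h import *
c=bot.get_calibration("wrist");im,d=bot.read_camera("wrist");np.savez("pics/w8.npz",im=im,d=d,c=c)
cv2.imwrite("pics/w8.png",im[:,:,::-1])
W=world(d,c);M=R.from_euler('z',94.3,degrees=True).as_matrix();L=(W-[.508,.121,0])@M
x,y,z=L[...,0],L[...,1],L[...,2]
def f(g,n):
    g=cv2.morphologyEx(g.astype(np.uint8),cv2.MORPH_OPEN,np.ones((3,3),np.uint8))>0
    p=L[g][:,:2].astype(np.float32);print(n,len(p),cv2.minAreaRect(p),np.median(L[g][:,2]),p.min(0),p.max(0))
f((abs(y)<.026)&(x>-.28)&(x<-.12)&(z>.033)&(z<.042),'top')
f((abs(y)<.026)&(x>-.28)&(x<-.18)&(z>.08)&(z<.09),'stub')
E
python3 go.py .5 .22 .2 4.3
```

```text
time: 9.75
tool_pos: [0.5219, -0.0843, 0.0697]
tcp_rot: [1.152, 1.246, -1.152]
wrist_force: [0.2, 0.2, -0.1]
width: 0.583
time: 10.17
tool_pos: [0.5241, -0.1144, 0.2111]
tcp_rot: [1.152, 1.246, -1.152]
wrist_force: [0.6, -0.7, -0.2]
width: 0.583
time: 10.33
tool_pos: [0.5262, -0.1153, 0.2127]
tcp_rot: [1.154, 1.24, -1.15]
wrist_force: [-0.7, -0.0, -0.4]
width: 0.582
top 3373 ((-0.18537268042564392, 0.0011742468923330307), (0.04410023242235184, 0.11986443400382996), 89.94608306884766) 0.0369312773777266 [-0.2452937  -0.02092432] [-0.12545839  0.02322849]
stub 781 ((-0.20694194734096527, 0.0007927222177386284), (0.02342190220952034, 0.023720758035779), 89.72103118896484) 0.08514343385730862 [-0.21880838 -0.0108644 ] [-0.19504243  0.01256037]
t 10.38 tcp [ 0.5247 -0.1146  0.2105] yaw 4.39 w 5.0 F [-0.7  0.3 -0.6] q6 -0.34
dp [  1.05   0.1  -33.56] rot [ 0.0016  0.     -0.0012] rows 8.1
```

View pics/w8.png

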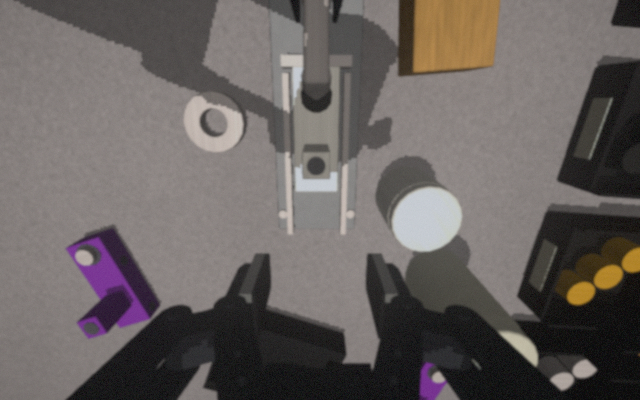

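Block measured at clamp x −185.4 mm (home −186), y within 1 mm, flat and at 0° yaw. It is home, with the plug untouched. Next is the handle press, so I go above its press point with shut fingers.

```bash
python3 go.py .5028 .1808 .235 4.3; python3 -m creep '[{"grip":0,"dp":[-1,0.2,-4],"rotation":[0,0,0]},{"grip":0,"dp":[-2,0.2,-8],"rotation":[0,0,0]},{"grip":0,"dp":[-2.5,0.2,-12],"rotation":[0,0,0]},{"grip":0,"dp":[-2.5,0.1,-16],"rotation":[0,0,0]},{"grip":0,"dp":[-2.5,0.1,-20],"rotation":[0,0,0]}]' 80;python3 go.py .5028 .1808 .235 4.3
```

```text
t 10.38 tcp [ 0.5247 -0.1146  0.2105] yaw 4.39 w 5.0 F [-0.7  0.3 -0.6] q6 -0.34
dp [ -2.45   0.08 -29.63] rot [ 0.0016  0.     -0.0012] rows 7.1
time: 10.8
tool_pos: [0.5083, 0.0867, 0.2332]
tcp_rot: [1.151, 1.247, -1.155]
wrist_force: [0.5, 0.1, -0.6]
width: 0.001
t 10.8 tcp [0.5083 0.0867 0.2332] yaw 4.4 w 0.01 F [ 0.5  0.1 -0.6] q6 0.04
dp [-0.18  0.17 -9.43] rot [ 0.0017 -0.0002  0.0031] rows 2.3
```

```bash
python3 -m creep '[{"grip":0,"dp":[-0.1,0.1,-3],"rotation":[0,0,0]},{"grip":0,"dp":[-0.1,0.1,-6],"rotation":[0,0,0]},{"grip":0,"dp":[-0.1,0.15,-9],"rotation":[0,0,0]},{"grip":0,"dp":[-0.1,0.15,-9.2],"rotation":[0,0,0]},{"grip":0,"dp":[-0.1,0.15,-9.2],"rotation":[0,0,0]}]' 80
python3 - <<'E'
from h import *
c=bot.get_calibration("wrist");im,d=bot.read_camera("wrist");np.savez("pics/w9.npz",im=im,d=d,c=c)
cv2.imwrite("pics/w9.png",im[:,:,::-1])
W=world(d,c);M=R.from_euler('z',94.3,degrees=True).as_matrix();L=(W-[.5073,.121,0])@M
x,y,z=L[...,0],L[...,1],L[...,2]
im2=im.astype(int).max(-1)
g=(abs(y)<.03)&(x>.15)&(x<.22)&(z>.08)&(z<.115);p=L[g];print('paddle',len(p),np.percentile(p,[2,50,98],axis=0).round(4))
E
python3 go.py .5028 .1808 .235 4.3
```

```text
time: 11.22
tool_pos: [0.5027, 0.1781, 0.2336]
tcp_rot: [1.147, 1.249, -1.153]
wrist_force: [-0.1, 0.2, 0.2]
width: 0.0
paddle 2210 [[ 0.1513 -0.0132  0.0892]
 [ 0.1737  0.0004  0.0931]
 [ 0.1942  0.0139  0.0968]]
t 11.27 tcp [0.5031 0.1769 0.2339] yaw 4.54 w 0.01 F [ 0.1 -0.6 -0.6] q6 0.21
dp [-0.11  0.   -0.39] rot [0.0043 0.0013 0.0037] rows 0.1
```

View pics/w9.png

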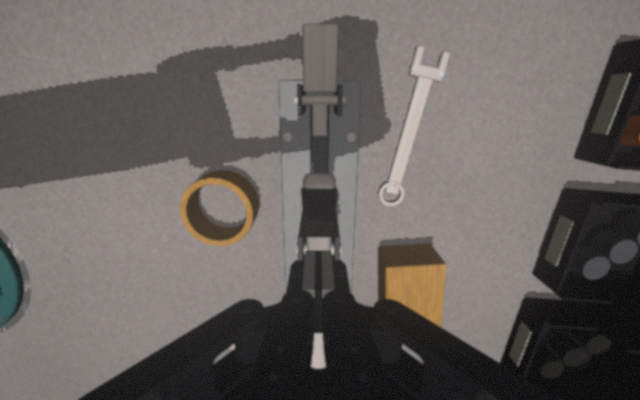

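```bash
python3 -m creep '[{"grip":0,"dp":[2,0,-0.3],"rotation":[0.004,0,0]},{"grip":0,"dp":[4,0,-0.3],"rotation":[0.004,0,0]},{"grip":0,"dp":[5,0,-0.3],"rotation":[0.004,0,0]},{"grip":0,"dp":[5.6,0,-0.35],"rotation":[0.004,0,0]},{"grip":0,"dp":[6.2,0,-0.4],"rotation":[0.004,0,0]}]' 80;python3 go.py .5014 .1998 .1625 4.3
```

```text
time: 11.68
tool_pos: [0.5039, 0.1795, 0.173]
tcp_rot: [1.155, 1.243, -1.158]
wrist_force: [-2.0, -2.3, 10.1]
width: 0.003
t 11.68 tcp [0.5039 0.1795 0.173 ] yaw 4.11 w 0.02 F [-2.  -2.3 10.1] q6 0.22
dp [ 1.05 -0.1  -2.04] rot [-0.0034  0.0005  0.0016] rows 0.6
```

```bash
python3 -m creep '[{"grip":0,"dp":[1.05,-0.05,-1.2],"rotation":[0,0,0]},{"grip":0,"dp":[2,-0.05,-1.8],"rotation":[0,0,0]},{"grip":0,"dp":[3,-0.05,-2.4],"rotation":[0,0,0]},{"grip":0,"dp":[4,-0.05,-2.75],"rotation":[0,0,0]},{"grip":0,"dp":[5,-0.05,-2.9],"rotation":[0,0,0]}]' 80;python3 go.py .5014 .2098 .1165 4.3
```

```text
time: 12.1
tool_pos: [0.5028, 0.2096, 0.1251]
tcp_rot: [1.157, 1.241, -1.154]
wrist_force: [-1.9, 0.6, 2.9]
width: -0.0
t 12.1 tcp [0.5028 0.2096 0.1251] yaw 4.15 w -0.0 F [-1.9  0.6  2.9] q6 0.28
dp [ 0.86 -0.14 -0.03] rot [-0.0026 -0.0004 -0.0023] rows 0.2
```

```bash
python3 -m creep '[{"grip":0,"dp":[0.4,-0.1,0],"rotation":[0,0,0]},{"grip":0,"dp":[0.8,-0.1,0],"rotation":[0,0,0]},{"grip":0,"dp":[1.0,-0.1,0],"rotation":[0,0,0]},{"grip":0,"dp":[1.1,-0.1,0],"rotation":[0,0,0]}]' 80;python3 go.py .5014 .2098 .1165 4.3
```

```text
time: 12.43
tool_pos: [0.5007, 0.2094, 0.1155]
tcp_rot: [1.155, 1.243, -1.156]
wrist_force: [-8.5, -2.7, 20.3]
width: 0.005
t 12.43 tcp [0.5007 0.2094 0.1155] yaw 4.17 w 0.04 F [-8.5 -2.7 20.3] q6 0.28
dp [-0.1   0.07 -0.03] rot [-0.0023 -0.      0.0006] rows 0.0
```

20 N at z = 0.1155 means the handle is against its stop. I back off and look.

```bash
python3 -m creep '[{"grip":0,"dp":[-0.5,0,0],"rotation":[0,0,0]},{"grip":0,"dp":[-2,0,0],"rotation":[0,0,0]},{"grip":0,"dp":[-5,0,0],"rotation":[0,0,0]},{"grip":0,"dp":[-9,0,0.5],"rotation":[0,0,0]},{"grip":0,"dp":[-12,0,0.5],"rotation":[0,0,0]}]' 80;python3 -m creep '[{"grip":0,"dp":[0,0,0],"rotation":[0,0,0]},{"grip":0,"dp":[0,0,0],"rotation":[0,0,0]}]'
python3 - <<'E'
from h import *
c=bot.get_calibration("wrist");im,d=bot.read_camera("wrist");np.savez("pics/w10.npz",im=im,d=d,c=c)
W=world(d,c);M=R.from_euler('z',94.3,degrees=True).as_matrix();L=(W-[.5073,.121,0])@M
x,y,z=L[...,0],L[...,1],L[...,2]
for a in np.arange(.07,.21,.01):
    g=(abs(y)<.008)&(abs(x-a)<.004)&(z<.19);print(a.round(2),g.sum(),np.median(z[g]).round(4) if g.any() else None)
im2,d2=bot.read_camera("scene");np.savez("pics/s10.npz",im=im2,d=d2)
a=cv2.resize(im2[170:270,270:470],None,fx=4,fy=4,interpolation=cv2.INTER_CUBIC)
cv2.imwrite("pics/s10.png",a[:,:,::-1])
E
python3 go.py .4934 .3055 .2 4.3
```

```text
time: 12.85
tool_pos: [0.5014, 0.204, 0.2354]
tcp_rot: [1.156, 1.242, -1.154]
wrist_force: [1.1, 0.3, 0.1]
width: -0.003
time: 13.02
tool_pos: [0.5031, 0.205, 0.2364]
tcp_rot: [1.16, 1.239, -1.15]
wrist_force: [0.7, 0.1, -1.0]
width: 0.006
0.07 150 0.1011
0.08 146 0.1011
0.09 157 0.1011
0.1 158 0.1009
0.11 161 0.1009
0.12 217 0.0982
0.13 126 0.0845
0.14 200 0.0861
0.15 168 0.0895
0.16 188 0.0911
0.17 202 0.0926
0.18 204 0.0941
0.19 218 0.0956
0.2 0 None
t 13.12 tcp [0.5006 0.2043 0.2325] yaw 4.17 w -0.01 F [-0.   0.3 -0.2] q6 0.27
dp [  3.25   0.02 -10.15] rot [-0.0022  0.0001  0.0005] rows 2.6
```

View pics/s10.png

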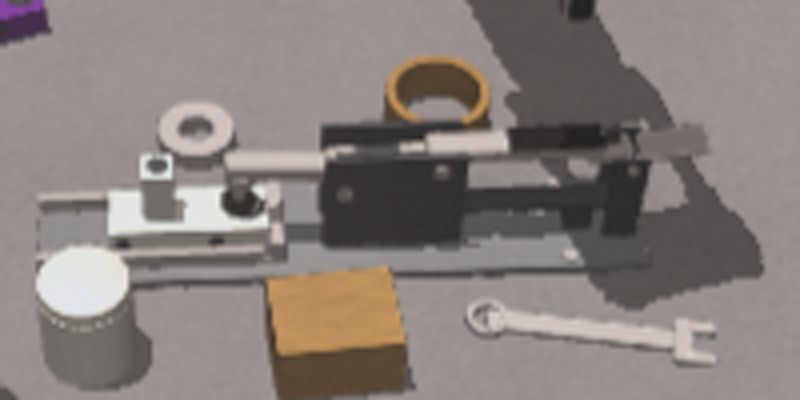

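The handle is level (flat at 0.101 m) and the jaw is down with its pad on the plug, so the clamp is locked. Now the release paddle.

```bash
python3 -m creep '[{"grip":0,"dp":[0,0,-4],"rotation":[0,0,0]},{"grip":0,"dp":[0,0,-8],"rotation":[0,0,0]},{"grip":0,"dp":[2,0,-10.2],"rotation":[0,0,0]},{"grip":0,"dp":[5,0,-10.2],"rotation":[0,0,0]},{"grip":0,"dp":[8,0,-10.2],"rotation":[0,0,0]}]' 80;python3 -m creep '[{"grip":0,"dp":[0,0,0],"rotation":[0,0,0]},{"grip":0,"dp":[0,0,0],"rotation":[0,0,0]},{"grip":0,"dp":[0,0,0],"rotation":[0,0,0]}]'; python3 go.py .4934 .3065 .112 4.3
```

```text
time: 13.53
tool_pos: [0.4929, 0.3077, 0.151]
tcp_rot: [1.153, 1.244, -1.154]
wrist_force: [-0.1, -0.2, -1.2]
width: -0.003
time: 13.78
tool_pos: [0.4935, 0.3059, 0.153]
tcp_rot: [1.155, 1.243, -1.156]
wrist_force: [0.0, -0.6, -0.1]
width: -0.001
t 13.78 tcp [0.4935 0.3059 0.153 ] yaw 4.17 w -0.01 F [ 0.  -0.6 -0.1] q6 0.44
dp [ 4.1  -0.   -0.06] rot [-0.0024  0.0004  0.0009] rows 1.0
```

```bash
python3 -m creep '[{"grip":0,"dp":[2,0,0],"rotation":[0,0,0]},{"grip":0,"dp":[4,0,0],"rotation":[0,0,0]},{"grip":0,"dp":[4.7,0,0],"rotation":[0,0,0]},{"grip":0,"dp":[5.4,0,0],"rotation":[0,0,0]},{"grip":0,"dp":[6,0,0],"rotation":[0,0,0]}]' 80; python3 go.py .4934 .3065 .085 4.3
```

```text
time: 14.2
tool_pos: [0.4943, 0.3065, 0.0946]
tcp_rot: [1.157, 1.242, -1.154]
wrist_force: [-2.6, -1.2, 5.5]
width: -0.003
t 14.2 tcp [0.4943 0.3065 0.0946] yaw 4.15 w -0.03 F [-2.6 -1.2  5.5] q6 0.44
dp [ 0.96 -0.1  -0.  ] rot [-0.0025 -0.001  -0.0014] rows 0.2
```

```bash
python3 -m creep '[{"grip":0,"dp":[0.4,0,0],"rotation":[0,0,0]},{"grip":0,"dp":[0.8,0,0],"rotation":[0,0,0]},{"grip":0,"dp":[1.1,0,0],"rotation":[0,0,0]}]' 80
python3 - <<'E'
from h import *
im2,d2=bot.read_camera("scene")
a=cv2.resize(im2[170:270,270:470],None,fx=4,fy=4,interpolation=cv2.INTER_CUBIC)
cv2.imwrite("pics/s11.png",a[:,:,::-1])
E
python3 go.py .4934 .3065 .085 4.3
```

```text
time: 14.45
tool_pos: [0.4946, 0.3065, 0.0829]
tcp_rot: [1.157, 1.242, -1.153]
wrist_force: [0.1, -0.8, 3.5]
width: -0.001
t 14.5 tcp [0.4946 0.3065 0.0823] yaw 4.18 w -0.04 F [1.3 0.8 5.3] q6 0.44
dp [-0.27 -0.12 -0.01] rot [-0.002  -0.0007 -0.0023] rows 0.1
```

View pics/s11.png

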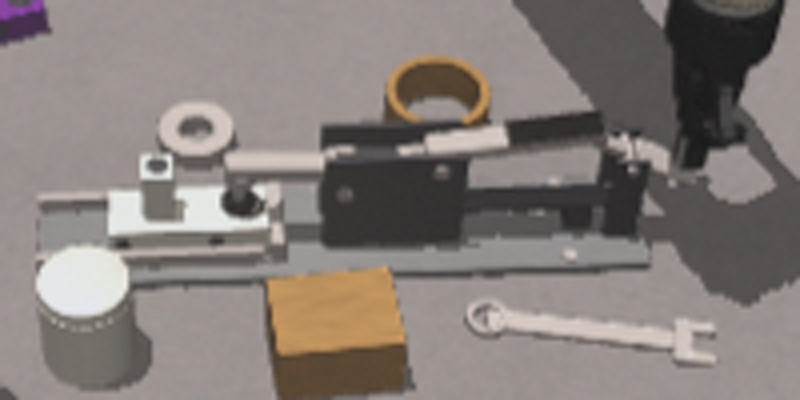

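The toe has lifted the handle but it has not popped yet. I press a little more.

```bash
python3 -m creep '[{"grip":0,"dp":[0.3,0,0],"rotation":[0,0,0]},{"grip":0,"dp":[0.4,0,0],"rotation":[0,0,0]}]' 80
python3 - <<'E'
from h import *
im2,d2=bot.read_camera("scene")
a=cv2.resize(im2[170:270,270:470],None,fx=4,fy=4,interpolation=cv2.INTER_CUBIC)
cv2.imwrite("pics/s12.png",a[:,:,::-1])
E
python3 go.py .4934 .3065 .085 4.3
```

```text
time: 14.67
tool_pos: [0.4954, 0.3077, 0.0809]
tcp_rot: [1.159, 1.242, -1.152]
wrist_force: [-3.5, -0.4, 16.7]
width: 0.0
t 14.72 tcp [0.4954 0.3078 0.081 ] yaw 4.16 w 0.05 F [-3.8  1.  14.7] q6 0.44
dp [-0.4  -0.2   0.11] rot [-0.0024 -0.0028 -0.0038] rows 0.1
```

View pics/s12.png

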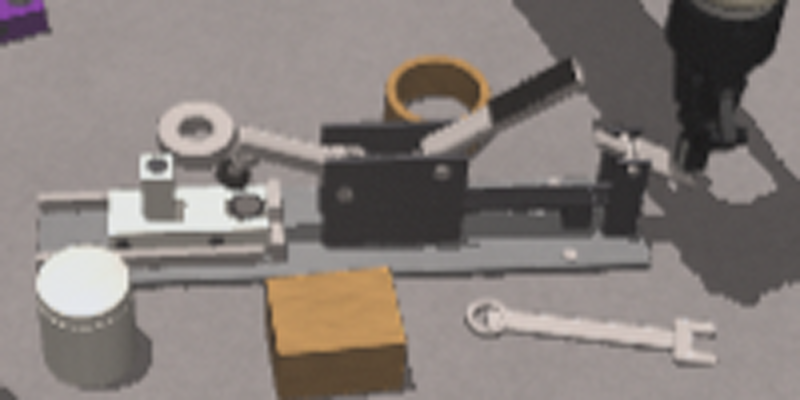

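The handle has sprung open and the jaw is raised, with the plug flush-looking at crop (245,206). I withdraw outward, clear of the handle.

```bash
python3 -m creep '[{"grip":0,"dp":[-0.5,0,0],"rotation":[0,0,0]},{"grip":0,"dp":[-2,0,0],"rotation":[0,0,0]},{"grip":0,"dp":[-5,0,-0.5],"rotation":[0,0,0]},{"grip":0,"dp":[-9,0,-0.5],"rotation":[0,0,0]},{"grip":0,"dp":[-13,0,-0.5],"rotation":[0,0,0]}]' 80;python3 -m creep '[{"grip":0,"dp":[-3,0,0],"rotation":[0,0,0]},{"grip":0,"dp":[-3,0,0],"rotation":[0,0,0]},{"grip":0,"dp":[-3,0,0],"rotation":[0,0,0]},{"grip":0,"dp":[-3,0,0],"rotation":[0,0,0]}]'
python3 - <<'E'
from h import *
M=R.from_euler('z',94.3,degrees=True).as_matrix()
for n in("scene","top"):
    c=bot.get_calibration(n);im2,d2=bot.read_camera(n);np.savez(f"pics/{n}13.npz",im=im2,d=d2)
    cv2.imwrite(f"pics/{n}13.png",im2[:,:,::-1])
    L=(world(d2,c)-[.5073,.121,0])@M;x,y,z=L[...,0],L[...,1],L[...,2]
    def f(g,nm):
        p=L[g][:,:2].astype(np.float32)
        if len(p)>4:print(n,nm,len(p),cv2.minAreaRect(p),np.median(L[g][:,2]).round(4))
    f((abs(y)<.026)&(x>-.28)&(x<-.12)&(z>.033)&(z<.044),'blocktop')
    f((abs(y)<.026)&(x>-.28)&(x<-.185)&(z>.078)&(z<.092),'stub')
    f((abs(y)<.02)&(x>.15)&(x<.21)&(z>.08)&(z<.105),'paddle')
    f((abs(y)<.02)&(x>.05)&(x<.11)&(z>.13)&(z<.19),'handle')
    g=(np.hypot(x+.142,y)<.007);print('plugtop z',np.round(np.percentile(z[g],[5,25,50]),4),g.sum())
a=cv2.resize(im2[170:260,180:380],None,fx=4,fy=4,interpolation=cv2.INTER_CUBIC)
cv2.imwrite("pics/t13.png",a[:,:,::-1])
z=np.load("pics/scene13.npz")['im'];a=cv2.resize(z[170:270,270:470],None,fx=4,fy=4,interpolation=cv2.INTER_CUBIC)
cv2.imwrite("pics/s13.png",a[:,:,::-1])
E
python3 go.py .4934 .3065 .25 4.3
```

```text
time: 15.13
tool_pos: [0.4919, 0.3107, 0.2076]
tcp_rot: [1.152, 1.244, -1.158]
wrist_force: [0.3, 0.2, 1.0]
width: 0.001
time: 15.47
tool_pos: [0.4928, 0.3109, 0.2373]
tcp_rot: [1.155, 1.243, -1.156]
wrist_force: [0.2, 0.3, -0.3]
width: -0.005
scene blocktop 364 ((-0.18661361932754517, -0.002691037952899933), (0.046574804931879044, 0.11844339966773987), 89.98062133789062) 0.0365
scene stub 57 ((-0.20931211113929749, -0.004901490174233913), (0.02430729940533638, 0.02069048583507538), 89.1327896118164) 0.0842
scene paddle 120 ((0.17127183079719543, -0.0024130716919898987), (0.04309209808707237, 0.03162946552038193), 3.845395565032959) 0.0918
scene handle 142 ((0.07133758068084717, -0.0031550461426377296), (0.04117157682776451, 0.02884531021118164), 2.1471683979034424) 0.1587
plugtop z [0.0361 0.0389 0.0945] 26
top blocktop 469 ((-0.18280693888664246, -0.0005021169781684875), (0.1259252429008484, 0.04696592316031456), 1.9023988246917725) 0.0386
top stub 83 ((-0.20819875597953796, -0.0009797364473342896), (0.024637533351778984, 0.021513627842068672), 85.41316223144531) 0.0868
top paddle 188 ((0.1724533587694168, -0.0004596225917339325), (0.029348161071538925, 0.04476485028862953), 85.1500244140625) 0.0947
top handle 196 ((0.0718294084072113, -0.0009775497019290924), (0.04373732581734657, 0.02315578982234001), 0.7799600958824158) 0.1638
plugtop z [0.0385 0.1151 0.1192] 28
t 15.57 tcp [0.492  0.3105 0.2357] yaw 4.18 w -0.04 F [-0.3 -0.  -1.2] q6 0.45
dp [-1.43  0.11  0.41] rot [-0.0021  0.0017  0.0035] rows 0.4
```

View pics/s13.png

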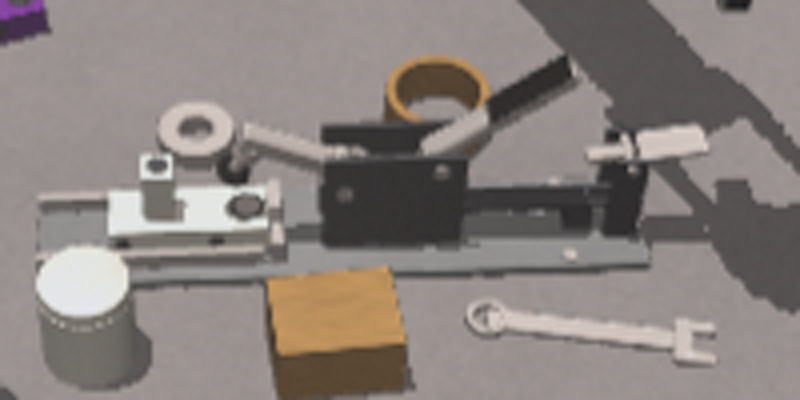

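View pics/top13.png

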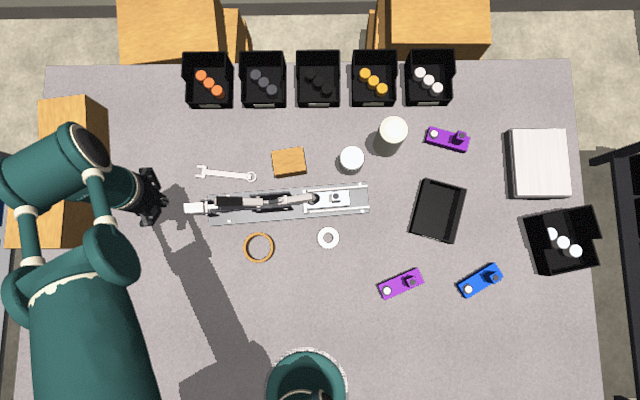

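The scene image shows the handle up, the paddle back up, the plug about 2 mm proud and the block in the nest. The bystanders are at the same pixels as at the start. I hand in.

```bash
python3 -c "
from workcell import bot
print(bot.finish_job())"
```

```text
the job is handed in; nothing more can be done
None
```

I handed the job in at about 15.6 s of the 54 s allowed; no verdict is reported.

**What I did:** I turned the block square in the bin by its stub and lifted it out. I set it down 72 mm short of home and slid it to the stop, where it made contact at about 8 N. I then pressed the handle down until it locked level, and pressed the release lever until the handle sprang open.

**Last checks:**
- **Block:** along the nest it measured within 1 mm of home in the wrist view, about 1 mm in the scene view and about 3 mm in the top view. It lies flat, and the wrist and scene views show it square.
- **Plug:** about 2.4 mm proud, so home. This comes from the scene camera only, because the raised jaw hid the plug from the top camera.
- **Clamp:** handle back up at its starting height, release paddle back at rest, gripper clear at 0.24 m.
- **Bystanders:** all at the same places in the pictures as at the start.

**Disagreements:** the scene camera puts things about 2–4 mm further across the clamp than the top and wrist cameras do. The top camera's outline of the block read about 2° skewed, probably because the jaw partly hides it. One move call was refused for a missing key and was resent complete.

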